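Zero the scale and weigh out the chocolate

ROBOT

A 6-joint arm with a two-finger parallel gripper is mounted at the origin on the work surface. World frame = base frame: x ahead of the robot, y to its left, z up, the work surface at z = 0. Lengths are in m, angles in degrees, forces in N, time in s.
With the tool pointing down it reaches from about 0.4 to 0.825 m from the base axis. Payload 7 kg.
Tool frame: the origin (TCP) lies on the front face of the gripper's body, between the roots of the fingers; the fingertips stand 66 mm ahead of it and the grasp point (between the pads) lies 47 mm ahead of it; z points along the fingers, y is the line along which they close (so a half turn about z gives the same grasp; the last joint's range is limited). The gripper opens to 88 mm and grips with 3 to 60 N. Pads are 19 mm wide; open, the fingers measure 130 mm over their backs; the gripper's body (78 mm by 193 mm) begins 47 mm behind the grasp point.
Start: joints at [-47.55, 20.546, 0.682, 0, -70.136, -16.507], TCP at [0.295, -0.607, 0.292] pointing down, gripper open.
Joint ranges: [-176.03, 176.03], [-82.01, 121.73], [-58.28, 71.71], [-173.87, 95.51], [-174.79, -0.11], [-173.66, 173.66]. Speed limits (degrees/s): [136.94, 136.94, 172.46, 180, 180, 180].

INTERFACE

Orientations are given as [roll, pitch, yaw] about the fixed x, y, z axes, in that order (R = Rz(yaw) Ry(pitch) Rx(roll)).
In Python, from plant import ctrl gives the robot as it stands.
- The arm moves only by the tool send_rows, never from a script. Its argument "deltas" is a list of rows, each a list of 2 entries, a list of its own where there are three numbers: the shift along the tool's x, y, z each as a share of 800 mm, from -1 to 1, then the turn about the tool's z as a share of 90 degrees, from -1 to 1. A call has exactly 5 rows; each row is the pose to reach, as a shift and turn from the pose commanded when the call began, along the tool's axes at that moment; what a row does not reach only later rows make up. A row lasts 1/12 s, in which the tool goes at most 41.7 mm and 7.16 degrees, less where a joint would pass 70% of its speed; a pose out of reach is approached as far as the arm can. A call with a number of a shift or a turn outside -1 to 1 is refused whole. A call with a gripper value outside its range is refused whole. "gripper" is the opening, from 0 (shut) to 1 (fully open), set as the call begins (left out, the last holds). The fingers move at their own pace and stop on an object; the grip force is fixed at half the most. Time passes only in rows, so rows that repeat a pose let the fingers close, or fill a call up. It gives the time, the measured TCP pose, the force, the opening and the grip force at its end, in the units of the state.
- ctrl.get_obs(): the state, without advancing time (a new reading comes with each control period).
- ctrl.snapshot(name): name is "scene" or "top" or "wrist"; returns a dict with "color" (384x512x3 uint8, red, green, blue), "vertical_fov" (degrees; the focal length in pixels is half the picture's height over the tangent of half this angle, whatever the lens; pixels are square), "cx", "cy" (the principal point, pixels), "k1" (the pictures are not rectified: a ray, as slopes to the right and down, at radius r is drawn at 1 + k1 r^2 times it, then the intrinsics apply), "rvec" (rotation vector, rad) and "tvec" (3), from world to camera coordinates, as OpenCV has them. Camera axes: x right, y down, z forward; pixel columns grow to the right and rows downward; lengths in m; the calibration is good to about 2 mm. A picture is of the moment at which its call begins. There is no depth.
- ctrl.close_job(): hands the job in; it is judged then, once.
Trained networks look in a picture, given as the dict that the camera call returned (one of the last four; its "shot" number tells which), for a name from the list of things; names that differ only in an ending like _2 or _b are one class to them, and where a whole thing is asked for, a point or a joint stands for the part that bears it (a point fixed in the world has none). Each returns a list of dicts, best first, with "conf" (0 to 1); they miss things now and then, are a little off and sometimes report something else, mostly with a low value. They report only what shows in the picture. A call takes as long as a camera call.
- ctrl.boxes_of(picture, thing): "xy" ([column, row] as shares, 0 to 1, of the picture: columns of its width, rows of its height, amid what is visible of it).
- ctrl.cut_out(picture, thing): "pixels" (384x512 bool, what is visible of it) and "xy" ([column, row] as shares, 0 to 1, of the picture: columns of its width, rows of its height, amid what is visible of it).
The state is a dict: "clock": time; "joint_pos": joint angles; "qvel": joint speeds; "tau": joint torques, N m; "tool_pos": TCP position; "orientation": TCP orientation; "force": force on the tool from outside, world axes, zero at the start; "moment": the same for the moment, N m; "opening": finger opening in m; "gripper_force": force on a finger pad.
Only numpy, scipy, OpenCV 4.12 (cv2) and the standard library are available. Lean on these libraries where they do the work, as an engineer would, in place of code of your own. Each camera call takes 0.05 s, during which the arm holds its last target. There are 200 camera calls.

TASK

Zero the kitchen scale while its bowl is still empty: press the green key fully down and let it come back up, without pressing the red key. Then lift the white dish with the blue handle, tip all five chocolate chunks off it into the bowl, and set the dish back down flat on the prep shelf, clear of the scale. The bowl must stay in its place on the scale, and the jar, the scraper and the press must be left alone.

Things in the scene. Friction and masses are not known exactly. Their poses are not given: they have to be found in the camera images.
- zero_top (a point): centre of the top face of the GREEN round spring key (28 mm across) on the front panel of a white kitchen scale. Its z axis is up; the key is pressed straight down
- zero (a joint): travel of the green key: 0 up, 0.006 m fully down; its spring needs about 5 N to go fully down, and lifts it again when let go
- power_top (a point): the same for the RED key (power), 120 mm from the green one along the scale's front edge; the two keys may be on either side. Must not be pressed
- power (a joint): travel of the red key: 0 up, 0.006 m fully down
- scale: white kitchen scale, heavy, does not move: 240 (x) by 190 (y) by 38 mm high. Origin: centre of its underside. The keys stand on its front edge (its -x side, towards the robot), 32 mm up; an aluminium platform, top 38 mm up, fills the rest, centred 32 mm to +x of the origin and carries the bowl
- bowl_in (a point): centre of the inner floor of the loose round steel bowl on the scale's platform; the bowl is 166 mm across its rim and 48 mm high, so its rim is 86 mm above the prep shelf
- dish_grip (a point): centre of the blue bar handle of the white enamel dish, the place to grip it, 30 mm above the prep shelf at the start. The bar is 95 mm long (dish x), 18 mm wide (y), 24 mm high (z), with its underside 18 mm above the shelf. x points along the handle to the dish, z up
- dish_floor (a point): centre of the top of the dish's flat floor, 125 mm from dish_grip along +x and 26 mm below it (4 mm above the dish's underside). The floor is 120 (x) by 110 (y) mm; 16 mm high blue walls stand at its two x ends, its two y sides are open and without rim, so that pieces slide off sideways when the dish is rolled about x by 50 degrees or more. Dish about 0.26 kg and loose; same axes as dish_grip
- chunk0_c (a point): centre of one of five loose dark brown chocolate chunks lying on the dish, about 24 x 20 x 16 mm, 11 g
- chunk1_c (a point): centre of one of five loose dark brown chocolate chunks lying on the dish, about 24 x 20 x 16 mm, 11 g
- chunk2_c (a point): centre of one of five loose dark brown chocolate chunks lying on the dish, about 24 x 20 x 16 mm, 11 g
- chunk3_c (a point): centre of one of five loose dark brown chocolate chunks lying on the dish, about 24 x 20 x 16 mm, 11 g
- chunk4_c (a point): centre of one of five loose dark brown chocolate chunks lying on the dish, about 24 x 20 x 16 mm, 11 g
- jar_c (a point): loose amber spice jar with a dark screw lid, 52 mm across, 85 mm high; point 42 mm up. Bystander
- scraper_c (a point): loose flat orange plastic bowl scraper, D-shaped, about 100 by 110 mm and 7 mm thick, lying flat; its centre. Bystander
- press: aluminium lever press, fixed, 160 by 150 mm foot, 0.25 m high, its lever pointing to -x; origin under its foot. Bystander
- dish: the whole dish with its handle; origin: centre of the underside of its floor, axes as dish_grip

How it is judged:
By the outcome, as a careful person would: the job done as asked, in the order asked, and still so for the second after the job is handed in, with the robot touching nothing.
It also fails if it takes over 72 s, if anything falls off the work surface, if the arm or the gripper's body presses on something with over 40 N, if the wrist force passes 120 N, or if a joint passes its speed limit or range.

## Working session

There is one attempt and no reset: what is moved stays moved. The work goes in short steps, Python scripts to look and compute and a tool call to move; the robot and the scene stay as the last step left them, time stands still between calls to the robot, and variables do not carry over. Pictures are saved under pics/ and viewed, at most 10 in all, crops included, and the job is handed in when it is done.

Besides the shell and the picture viewer there is one more tool, called after ">>>" as name([rows], argument=value, ...), one row to a line, values as JSON. send_rows: Moves the arm, as the interface text tells. Shift numbers are shares of 800 mm and turn numbers shares of 90 degrees, none past 1 either way. Its arguments: {"type":"object","properties":{"deltas":{"type":"array","items":{"type":"array"}},"gripper":{"type":"number"}},"required":["deltas"]}

```bash
ls; mkdir -p pics
cat > h.py <<'E'
import numpy as np, cv2
from plant import ctrl
def cam(p):
    R=cv2.Rodrigues(np.array(p["rvec"],float))[0]; t=np.array(p["tvec"],float)
    f=192/np.tan(np.radians(p["vertical_fov"]/2)); return R,t,f
def pix2world(p,uv,z):
    """pixel -> world point on plane z"""
    R,t,f=cam(p); d=np.array([(uv[0]-p["cx"])/f,(uv[1]-p["cy"])/f]); s=d.copy()
    for _ in range(30): s=d/(1+p["k1"]*(s@s))
    ray=R.T@np.array([s[0],s[1],1]); c=-R.T@t
    return c+ray*(z-c[2])/ray[2]
def project(p,X):
    R,t,f=cam(p); c=R@np.array(X)+t; s=c[:2]/c[2]; s=s*(1+p["k1"]*(s@s))
    return s*f+[p["cx"],p["cy"]]
def find(p,n,z):
    return [(round(b["conf"],2),(np.array(b["xy"])*[512,384]).round(1).tolist(),pix2world(p,np.array(b["xy"])*[512,384],z).round(4).tolist()) for b in ctrl.boxes_of(p,n)[:5]]
E
python3 - <<'E'
from h import *
o=ctrl.get_obs(); print({k:np.round(v,4).tolist() for k,v in o.items()})
for n in ["top","scene"]:
    p=ctrl.snapshot(n); cv2.imwrite(f"pics/{n}0.png",p["color"][...,::-1])
    print(n,p["vertical_fov"],p["k1"],(-cam(p)[0].T@cam(p)[1]).round(3))
    for t,z in [("zero_top",.038),("power_top",.038),("bowl_in",.04),("dish_grip",.03),("dish_floor",.004),("chunk0_c",.012),("jar_c",.042),("scraper_c",.005),("press",0),("scale",.038)]:
        print(t,find(p,t,z))
E
```

```text
pics
{'clock': 0.0, 'joint_pos': [-47.5503, 20.5923, 0.6332, -0.0187, -70.1338, -16.5073], 'qvel': [0.0396, 0.0203, -0.0129, -0.1283, -0.0391, 0.0293], 'tau': [-0.0016, -58.2716, 29.3036, 6.9969, 0.0064, -0.0002], 'tool_pos': [0.2951, -0.6067, 0.2912], 'orientation': [179.906, -0.0095, -154.064], 'force': [-0.3441, 0.1493, -1.2976], 'moment': [-0.0393, 0.0046, 0.0037], 'gripper_force': 0.0, 'opening': 0.0878}
top 56.75297015398489 -0.007109303025047879 [ 0.448 -0.152  1.034]
zero_top [(0.45, [271.4, 218.9], [0.4851, -0.1996, 0.038]), (0.29, [105.9, 184.6], [0.5818, 0.2652, 0.038]), (0.2, [111.7, 200.8], [0.5362, 0.2468, 0.038])]
power_top [(0.64, [315.6, 216.0], [0.4931, -0.3237, 0.038])]
bowl_in [(0.81, [289.3, 171.9], [0.618, -0.251, 0.04])]
dish_grip [(0.72, [110.9, 199.3], [0.5411, 0.2525, 0.03])]
dish_floor [(0.87, [113.5, 199.6], [0.5426, 0.2554, 0.004])]
chunk0_c [(0.5, [104.4, 207.2], [0.5201, 0.2772, 0.012])]
jar_c [(0.91, [209.7, 134.9], [0.7246, -0.0244, 0.042])]
scraper_c [(0.65, [201.8, 225.2], [0.4685, -0.0008, 0.005])]
press [(0.65, [419.2, 236.8], [0.4339, -0.6319, 0.0])]
scale [(0.89, [284.5, 204.7], [0.5249, -0.2367, 0.038]), (0.17, [268.7, 216.8], [0.491, -0.192, 0.038])]
scene 49.33392293866272 0.00462352227723022 [ 1.398 -0.971  0.979]
zero_top []
power_top []
bowl_in [(0.78, [240.7, 192.7], [0.5699, -0.1912, 0.04])]
dish_grip [(0.96, [305.6, 148.3], [0.544, 0.2037, 0.03])]
dish_floor [(0.74, [304.2, 151.5], [0.5316, 0.2129, 0.004]), (0.35, [200.4, 200.4], [0.4672, -0.293, 0.004])]
chunk0_c []
jar_c [(0.59, [305.3, 189.2], [0.7206, -0.017, 0.042])]
scraper_c [(0.8, [257.0, 167.7], [0.4732, -0.009, 0.005])]
press [(0.89, [112.8, 225.9], [0.3574, -0.5798, 0.0])]
scale [(0.79, [228.2, 216.2], [0.6266, -0.3033, 0.038])]
```

View pics/top0.png

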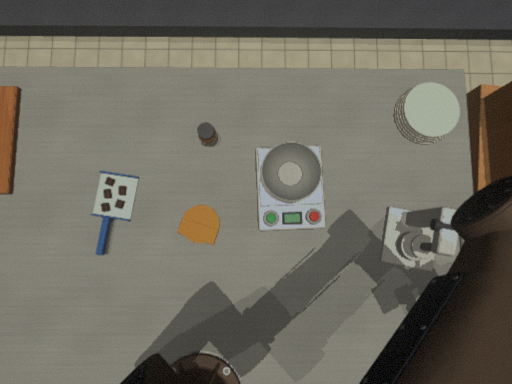

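View pics/scene0.png

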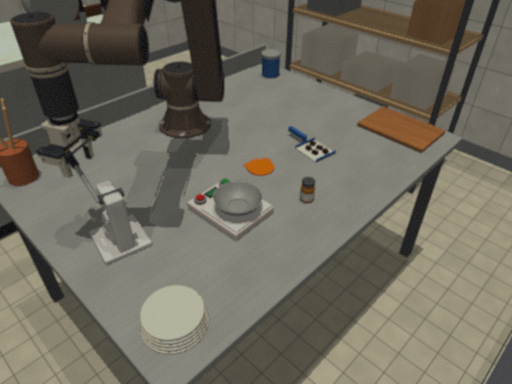

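Run:
```python
from h import *
p=ctrl.snapshot("top"); im=p["color"]; hsv=cv2.cvtColor(im,cv2.COLOR_RGB2HSV)
def blob(lo,hi,box,z):
    m=cv2.inRange(hsv,np.array(lo),np.array(hi)); k=np.zeros_like(m); a,b,c,d=box; k[b:d,a:c]=m[b:d,a:c]
    ys,xs=np.nonzero(k); uv=[xs.mean()+0.,ys.mean()+0.]; return len(xs),np.round(uv,1),pix2world(p,uv,z).round(4),(xs,ys)
for n,lo,hi,box,z in [("green",(40,90,40),(90,255,255),(255,205,290,232),.04),("red",(0,120,60),(8,255,255),(300,205,330,230),.04),
  ("handle",(100,120,40),(125,255,255),(85,219,130,262),.042),("chunks",(0,40,10),(20,255,80),(98,174,135,214),.012),("blueall",(100,120,40),(125,255,255),(85,160,145,262),.02)]:
    r=blob(lo,hi,box,z); print(n,*r[:3])
    if n=="handle":
        P=np.array([pix2world(p,q,.042)[:2] for q in zip(*r[3])]); c=P.mean(0); w,v=np.linalg.eigh(np.cov(P.T)); a=v[:,1]*np.sign(v[0,1]); s=(P-c)@a; print("axis deg",np.degrees(np.arctan2(a[1],a[0])),s.min(),s.max())
    if n=="chunks":
        for q in cv2.connectedComponentsWithStats(cv2.inRange(hsv[174:214,98:135],np.array(lo),np.array(hi)))[3][1:]: print("  ",pix2world(p,q+[98,174],.012).round(4))
for n,z in [("dish",.004),("bowl_in",.086),("scale",.03)]:
    for b in ctrl.cut_out(p,n)[:1]:
        c=cv2.findContours(b["pixels"].astype(np.uint8),0,2)[0]; c=max(c,key=cv2.contourArea)
        q=cv2.boxPoints(cv2.minAreaRect(c)); print(n,b["conf"],np.array([pix2world(p,u,z)[:2] for u in q]).round(4).tolist(), pix2world(p,cv2.minEnclosingCircle(c)[0],z))
```

```text
green 62 [270.7 217.6] [ 0.4886 -0.1975  0.04  ]
red 69 [314. 216.] [ 0.493  -0.3189  0.04  ]
handle 186 [102.  236.1] [0.4382 0.2672 0.042 ]
axis deg -8.792580748718539 -0.04715257064834205 0.048504824584420674
chunks 234 [112.7 195.2] [0.5547 0.2552 0.012 ]
   [0.5959 0.2662 0.012 ]
   [0.5696 0.2299 0.012 ]
   [0.5603 0.2716 0.012 ]
   [0.5304 0.2353 0.012 ]
   [0.5211 0.2754 0.012 ]
blueall 201 [102.3 234.7] [0.442  0.2759 0.02  ]
dish 0.55 [[0.3967, 0.3361], [0.6329, 0.3016], [0.6096, 0.1855], [0.3743, 0.2231]] [0.50526289 0.25824744 0.004     ]
bowl_in 0.87 [[0.6928, -0.17], [0.6932, -0.3343], [0.5284, -0.3308], [0.5285, -0.1697]] [ 0.61062444 -0.25105707  0.086     ]
scale 0.61 [[0.6891, -0.1512], [0.6973, -0.3481], [0.4591, -0.3518], [0.4522, -0.1602]] [ 0.57368252 -0.25511815  0.03      ]
```

>>> send_rows([
  [[0,0,-0.03],0.07],
  [[0,0,-0.06],0.14],
  [[0,0,-0.09],0.21],
  [[0,0,-0.1],0.27],
  [[0,0,-0.1],0.31],
], gripper=0)

```text
clock: 1.72
tool_pos: [0.2956, -0.6077, 0.3757]
orientation: [-179.8, 0.2, 177.8]
force: [0.3, 0.3, -1.3]
opening: 0.0596
gripper_force: 0.0
```

>>> send_rows([
  [[-0.015,0.035,0],0],
  [[-0.03,0.07,0],0],
  [[-0.045,0.105,0],0],
  [[-0.06,0.14,0],0],
  [[-0.074,0.173,0],0],
])

```text
clock: 2.13
tool_pos: [0.3595, -0.4693, 0.3722]
orientation: [-180.0, 0.0, 178.0]
force: [-0.3, -1.6, 0.5]
opening: 0.0262
gripper_force: 0.0
```

>>> send_rows([
  [[-0.015,0.035,0.02],0],
  [[-0.03,0.07,0.04],0],
  [[-0.045,0.105,0.06],0],
  [[-0.06,0.14,0.08],0],
  [[-0.074,0.173,0.1],0],
])

```text
clock: 2.55
tool_pos: [0.4234, -0.3329, 0.2918]
orientation: [-180.0, 0.0, 178.0]
force: [1.0, -0.2, -0.9]
opening: 0.0011
gripper_force: 0.0
```

>>> send_rows([
  [[-0.015,0.035,0.02],0],
  [[-0.03,0.07,0.04],0],
  [[-0.045,0.105,0.06],0],
  [[-0.06,0.14,0.08],0],
  [[-0.074,0.172,0.1],0],
])

```text
clock: 2.97
tool_pos: [0.4874, -0.1973, 0.2118]
orientation: [-180.0, 0.1, 178.1]
force: [1.4, 0.2, -0.2]
opening: 0.0003
gripper_force: 0.0
```

>>> send_rows([
  [[0,0,0.02],0],
  [[0,0,0.04],0],
  [[0,0,0.06],0],
  [[0,0,0.06],0],
  [[0,0,0.06],0],
])

```text
clock: 3.38
tool_pos: [0.4867, -0.1989, 0.1639]
orientation: [-180.0, -0.1, 178.1]
force: [0.5, -0.4, 0.6]
opening: 0.0003
gripper_force: 0.0
```

Run:
```python
from h import *
p=ctrl.snapshot("wrist"); cv2.imwrite("pics/w1.png",p["color"][...,::-1])
for t in ["zero_top","power_top"]: print(t,find(p,t,.038))
o=ctrl.get_obs(); print(o["tool_pos"],project(p,o["tool_pos"]+np.array([0,0,-.066])),project(p,[*o["tool_pos"][:2],.038]))
```

```text
zero_top [(0.69, [90.5, 225.4], [0.4968, -0.3237, 0.038]), (0.68, [263.1, 214.3], [0.492, -0.1945, 0.038])]
power_top [(0.82, [92.4, 226.6], [0.4978, -0.3224, 0.038])]
[ 0.48756091 -0.19911019  0.16534812] [256.31327704 248.41221346] [256.56478332 208.79101521]
```

View pics/w1.png

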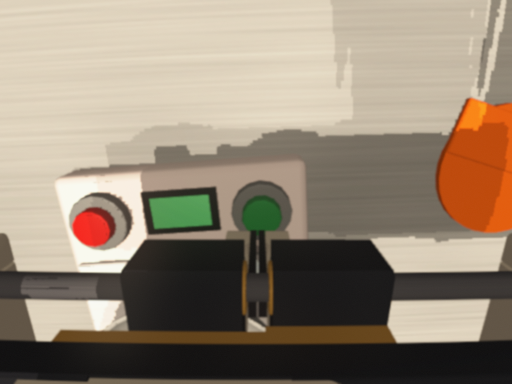

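>>> send_rows([
  [[-0.004,0.004,0.02],0],
  [[-0.004,0.004,0.04],0],
  [[-0.004,0.004,0.06],0],
  [[-0.004,0.004,0.062],0],
  [[-0.004,0.004,0.062],0],
])

```text
clock: 3.95
tool_pos: [0.4907, -0.1958, 0.1153]
orientation: [-180.0, 0.0, 178.0]
force: [-0.1, 2.7, 4.5]
opening: 0.0003
gripper_force: 2.0
```

>>> send_rows([
  [[0,0,0.002],0],
  [[0,0,0.004],0],
  [[0,0,0.006],0],
  [[0,0,0.008],0],
  [[0,0,0.008],0],
])

```text
clock: 4.37
tool_pos: [0.4909, -0.1959, 0.1131]
orientation: [-179.9, 0.2, 178.1]
force: [-13.8, 8.5, 44.1]
opening: 0.0001
gripper_force: 22.2
```

Run:
```python
from h import *
w=ctrl.snapshot("wrist")["color"]; s=ctrl.snapshot("scene")["color"][150:246,170:298]
cv2.imwrite("pics/c2.png",np.hstack([w[130:,60:400],cv2.resize(s,(340,254),interpolation=2)])[...,::-1])
o=ctrl.get_obs();print(o["force"],o["moment"],o["tool_pos"])
```

```text
[-13.16332506   9.9958176   44.24140836] [3.65812657 5.09901347 0.02428218] [ 0.49085317 -0.19591467  0.11311402]
```

View pics/c2.png

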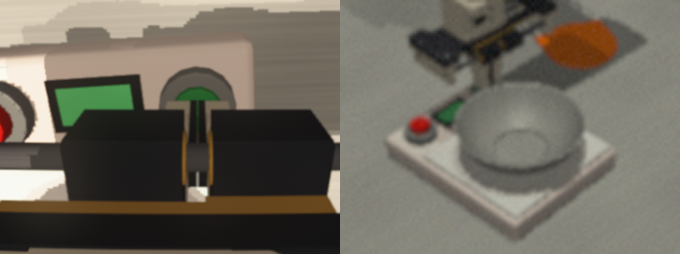

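Run:
```python
from h import *
p=ctrl.snapshot("wrist"); R,t,f=cam(p); print("cam",-R.T@t)
print(find(p,"zero_top",.05),find(p,"power_top",.05))
q=ctrl.snapshot("top")
for z in (.04,.052): print(z,[pix2world(q,u,z).round(4) for u in ((271.2,218.5),(314,216))])
# shift of the camera since w1 : same offset as the TCP (-.0033,-.0032,.0507)
```

```text
cam [ 0.40957137 -0.19285705  0.20496415]
[(0.61, [256.8, 226.6], [0.4785, -0.1955, 0.05])] [(0.82, [42.6, 253.8], [0.4915, -0.3146, 0.05])]
0.04 [array([ 0.4862, -0.1989,  0.04  ]), array([ 0.493 , -0.3189,  0.04  ])]
0.052 [array([ 0.4857, -0.1984,  0.052 ]), array([ 0.4925, -0.3169,  0.052 ])]
```

>>> send_rows([
  [[0,0,-0.004],0],
  [[0,0,-0.01],0],
  [[0,0,-0.02],0],
  [[0,0,-0.03],0],
  [[0,0,-0.03],0],
])

```text
clock: 5.08
tool_pos: [0.4911, -0.196, 0.1341]
orientation: [-180.0, 0.2, 178.1]
force: [-0.1, -0.7, -0.6]
opening: 0.0002
gripper_force: 0.0
```

Run:
```python
from h import *
p=ctrl.snapshot("wrist"); R,t,f=cam(p); print("cam",-R.T@t); print(ctrl.get_obs()["tool_pos"],ctrl.get_obs()["force"])
for z in (.038,.05): print(find(p,"zero_top",z),find(p,"power_top",z))
hsv=cv2.cvtColor(p["color"],cv2.COLOR_RGB2HSV)
for lo,hi,b in [((0,150,60),(8,255,255),(20,150,200,300)),((50,150,20),(90,255,255),(225,150,310,300))]:
    m=cv2.inRange(hsv,np.array(lo),np.array(hi)); k=m*0; k[b[1]:b[3],b[0]:b[2]]=m[b[1]:b[3],b[0]:b[2]]
    x,y,w,h=cv2.boundingRect(k); u=(x+w/2-.5,y+w/2-.5); print(x,y,w,h,[pix2world(p,u,z).round(4) for z in (.038,.045,.052)])
```

```text
cam [ 0.40985845 -0.19289373  0.22599197]
[ 0.49074153 -0.19589095  0.13319243] [ 0.32242552  0.32025522 -0.47456612]
[(0.82, [259.1, 219.8], [0.4887, -0.1944, 0.038])] [(0.64, [62.3, 240.0], [0.4991, -0.3245, 0.038])]
[(0.82, [259.1, 219.8], [0.4837, -0.1943, 0.05])] [(0.64, [62.3, 240.0], [0.4934, -0.3161, 0.05])]
40 217 50 45 [array([ 0.5002, -0.3232,  0.038 ]), array([ 0.4968, -0.3184,  0.045 ]), array([ 0.4934, -0.3135,  0.052 ])]
237 213 42 17 [array([ 0.4982, -0.1958,  0.038 ]), array([ 0.4949, -0.1957,  0.045 ]), array([ 0.4917, -0.1956,  0.052 ])]
```

Run:
```python
from h import *
from scipy.optimize import least_squares
p=ctrl.snapshot("wrist"); R,t,f=cam(p); print(f)
def ext(im,off=(0,0)):
    hsv=cv2.cvtColor(im,cv2.COLOR_BGR2HSV); m=cv2.inRange(hsv,(50,150,20),(90,255,255)); n,l,s,c=cv2.connectedComponentsWithStats(m)
    return [(np.r_[r[:2]+off,r[2:]]).tolist() for r in s[1:] if r[4]>60]
print("now",ext(p["color"][...,::-1].copy()))
print("w1",ext(cv2.imread("pics/w1.png")))
print("press",ext(cv2.imread("pics/c2.png")[:,:340],(60,130)))
cur=-R.T@t
for name,c in [("w1",cur+[-.0035,-.003,.0315]),("now",cur),("press",np.array([.40957,-.19286,.20496]))]:
    q=dict(p); q["tvec"]=-R@c
    print(name,[(z,[round(float(project(q,[x,-.196,z])[1]),1) for x in (.475,.478,.481)],[round(float(project(q,[.478,-.196+s,z])[0]),1) for s in (.014,-.014)]) for z in (.042,.046,.050,.054)])
```

```text
320.10815669135974
now [[236, 215, 42, 15, 413]]
w1 [[244, 206, 36, 24, 632]]
press [[239, 222, 37, 7, 130]]
w1 [(0.042, [194.4, 198.5, 202.5], [280.2, 240.5]), (0.046, [196.2, 200.4, 204.4], [280.6, 240.2]), (0.05, [198.1, 202.3, 206.4], [281.0, 239.9]), (0.054, [200.0, 204.3, 208.5], [281.5, 239.6])]
now [(0.042, [205.2, 209.9, 214.5], [278.8, 232.7]), (0.046, [207.6, 212.3, 217.0], [279.2, 232.2]), (0.05, [210.0, 214.8, 219.5], [279.7, 231.7]), (0.054, [212.5, 217.4, 222.2], [280.1, 231.1])]
press [(0.042, [216.1, 221.1, 226.2], [281.3, 230.4]), (0.046, [218.9, 224.0, 229.1], [281.8, 229.8]), (0.05, [221.8, 227.1, 232.3], [282.3, 229.2]), (0.054, [224.8, 230.2, 235.5], [282.9, 228.5])]
```

>>> send_rows([
  [[0,0,-0.045],0],
  [[0,0,-0.09],0],
  [[0,0,-0.135],0],
  [[0,0,-0.18],0],
  [[0,0,-0.2],0],
], gripper=1)

```text
clock: 5.8
tool_pos: [0.4915, -0.1962, 0.2968]
orientation: [-179.9, 0.3, 178.1]
force: [1.5, -0.5, 0.4]
opening: 0.0283
gripper_force: 0.0
```

>>> send_rows([
  [[0.02,0.04,0],0],
  [[0.04,0.08,0],0],
  [[0.06,0.12,0],0],
  [[0.08,0.16,0],0],
  [[0.1,0.2,0],0],
])

```text
clock: 6.22
tool_pos: [0.4147, -0.0322, 0.2918]
orientation: [-180.0, -0.0, 178.0]
force: [1.3, 2.0, -0.3]
opening: 0.0616
gripper_force: 0.0
```

>>> send_rows([
  [[0.04,0.03,0],0],
  [[0.08,0.06,0],0],
  [[0.12,0.09,0],0],
  [[0.16,0.12,0],0],
  [[0.2,0.15,0],0],
])

```text
clock: 6.63
tool_pos: [0.2702, 0.0838, 0.2922]
orientation: [180.0, 0.0, 178.0]
force: [0.8, 0.8, 0.1]
opening: 0.0868
gripper_force: 0.0
```

>>> send_rows([
  [[0.02,0,0],0],
  [[0.04,0,0],0],
  [[0.06,0,0],0],
  [[0.08,0,0],0],
  [[0.1,0,0],0],
])

```text
clock: 7.05
tool_pos: [0.2009, 0.0852, 0.292]
orientation: [179.8, -0.6, 178.9]
force: [-0.2, -0.3, -0.7]
opening: 0.0875
gripper_force: 0.0
```

Run:
```python
from h import *
o=ctrl.get_obs(); print({k:np.round(o[k],3).tolist() for k in ("joint_pos","tool_pos","orientation")})
```

```text
{'joint_pos': [82.623, -35.09, -45.586, -0.655, -79.381, -173.569], 'tool_pos': [0.201, 0.085, 0.292], 'orientation': [179.807, -0.626, 178.935]}
```

>>> send_rows([
  [[0,0,0],0.05],
  [[0,0,0],0.1],
  [[0,0,0],0.15],
  [[0,0,0],0.2],
  [[0,0,0],0.25],
])

```text
clock: 7.47
tool_pos: [0.2374, 0.0664, 0.2912]
orientation: [179.9, -3.1, 156.4]
force: [-0.4, -0.4, 0.5]
opening: 0.0874
gripper_force: 0.0
```

Run:
```python
from h import *
o=ctrl.get_obs(); print({k:np.round(o[k],3).tolist() for k in ("joint_pos","tool_pos","orientation")})
```

```text
{'joint_pos': [60.818, -26.56, -42.012, -3.156, -74.817, -173.566], 'tool_pos': [0.237, 0.066, 0.291], 'orientation': [179.948, -3.056, 156.419]}
```

>>> send_rows([
  [[-0.04,0,0],0],
  [[-0.08,0,0],0],
  [[-0.12,0,0],0],
  [[-0.16,0,0],0],
  [[-0.2,0,0],0],
])

```text
clock: 7.88
tool_pos: [0.3856, 0.0011, 0.2819]
orientation: [180.0, -3.1, 156.5]
force: [-0.5, 2.2, 0.1]
opening: 0.0876
gripper_force: 0.0
```

Run:
```python
from h import *
o=ctrl.get_obs(); print({k:np.round(o[k],3).tolist() for k in ("joint_pos","tool_pos","orientation")})
```

```text
{'joint_pos': [27.724, -6.179, -31.054, -2.622, -67.049, -140.169], 'tool_pos': [0.386, 0.001, 0.282], 'orientation': [179.97, -3.074, 156.492]}
```

```bash
cat >> h.py <<'E'
from scipy.spatial.transform import Rotation as Ro
def pose():
    o=ctrl.get_obs(); return np.array(o["tool_pos"]),Ro.from_euler("xyz",o["orientation"],degrees=True),o
def shares(target,R=None,P=None):
    """world TCP target -> tool-axis shift in shares"""
    p,r,_=pose(); return ((R or r).inv().apply(np.array(target)-(p if P is None else P))/.8).round(4)
def tcp_for(grasp,R): return np.array(grasp)-.047*R.apply([0,0,1])
E
python3 - <<'E'
from h import *
p,r,o=pose(); r2=r*Ro.from_rotvec([0,0,np.radians(-15)]); print(r2.as_euler("xyz",degrees=True))
t1=tcp_for([.4385,.267,.13],r2); t2=tcp_for([.4385,.267,.031],r2)
print(t1,shares(t1)); print(t2,shares(t2,r2,t1))
E
```

```text
[179.17503464  -2.96105601 171.51268766]
[0.44080118 0.26597242 0.17693238] [0.0616 0.3311 0.1349]
[0.44080118 0.26597242 0.07793238] [-0.0064 -0.0018  0.1236]
```

>>> send_rows([
  [[0.006,0.033,0.013],0],
  [[0.012,0.066,0.027],0],
  [[0.018,0.1,0.04],0],
  [[0.025,0.133,0.054],0],
  [[0.031,0.166,0.067],0],
], gripper=1)

```text
clock: 8.3
tool_pos: [0.4115, 0.1364, 0.2295]
orientation: [180.0, -3.1, 156.5]
force: [0.4, -0.3, 0.4]
opening: 0.0879
gripper_force: 0.0
```

>>> send_rows([
  [[0.006,0.033,0.013],-0.04],
  [[0.012,0.066,0.027],-0.08],
  [[0.018,0.1,0.04],-0.12],
  [[0.025,0.133,0.054],-0.16],
  [[0.031,0.165,0.068],-0.167],
])

```text
clock: 8.72
tool_pos: [0.4386, 0.2691, 0.1765]
orientation: [179.2, -2.9, 171.8]
force: [0.3, -0.5, -0.0]
opening: 0.0876
gripper_force: 0.0
```

Run:
```python
from h import *
w=ctrl.snapshot("wrist"); cv2.imwrite("pics/w3.png",w["color"][...,::-1])
p,r,o=pose(); print(p,o["orientation"],o["joint_pos"])
for n,z in [("dish_grip",.042),("dish_floor",.004)]: print(n,find(w,n,z))
print("expected grip px",project(w,[.4385,.267,.042]))
hsv=cv2.cvtColor(w["color"],cv2.COLOR_RGB2HSV); m=cv2.inRange(hsv,(100,120,40),(125,255,255)); n,l,s,c=cv2.connectedComponentsWithStats(m); print(s[1:][s[1:,4]>100])
t2=tcp_for([.4385,.267,.031],r); print(shares(t2))
```

```text
[0.43946192 0.27239391 0.17444556] [179.22789502  -2.94220037 171.81196848] [  51.62530521   13.04564583  -25.47589186   -3.70337734  -52.34872105
 -147.54818166]
dish_grip [(0.7, [254.2, 259.3], [0.4774, 0.2634, 0.042])]
dish_floor [(0.72, [256.8, 259.5], [0.4968, 0.2632, 0.004])]
expected grip px [251.47863283 212.30219999]
[[ 194  145  122  128 3257]]
[-0.0101 -0.0046  0.1219]
```

View pics/w3.png

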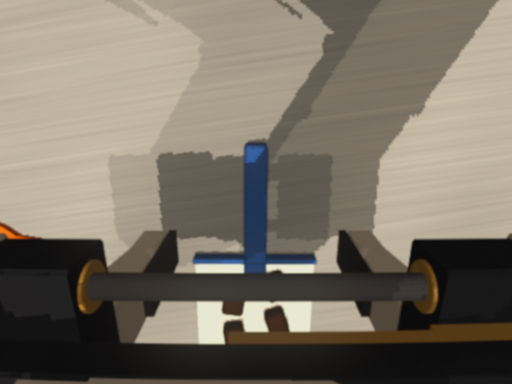

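Run:
```python
from h import *
w=ctrl.snapshot("wrist"); p,r,o=pose()
A=pix2world(w,(256.5,146),.042);B=pix2world(w,(256,200),.042);W=pix2world(w,(255,259),.020);print(A,B,W)
d=W-A;print(np.degrees(np.arctan2((W-A)[1],(W-A)[0])))
g=[A[0]+.0475*.989,A[1]-.0475*.148,.031]; print(g,p); print(shares(tcp_for(g,r)))
```

```text
[0.388858   0.27751119 0.042     ] [0.42863266 0.27128945 0.042     ] [0.48713431 0.26197795 0.02      ]
-8.981688082485652
[np.float64(0.43583549921144826), np.float64(0.2704811938871539), 0.031] [0.43797604 0.26807543 0.17644636]
[-0.0064  0.0003  0.123 ]
```

>>> send_rows([
  [[-0.002,0,0.03],0],
  [[-0.004,0,0.06],0],
  [[-0.006,0.001,0.09],0],
  [[-0.006,0.001,0.115],0],
  [[-0.006,0.001,0.122],0],
])

```text
clock: 9.33
tool_pos: [0.4369, 0.2685, 0.0778]
orientation: [179.3, -3.0, 171.6]
force: [-1.0, -0.7, 0.1]
opening: 0.0878
gripper_force: 0.0
```

>>> send_rows([
  [[0,0,0],0],
  [[0,0,0],0],
  [[0,0,0],0],
  [[0,0,0],0],
  [[0,0,0],0],
], gripper=0)

```text
clock: 9.75
tool_pos: [0.4381, 0.2713, 0.0815]
orientation: [179.0, -2.8, 171.8]
force: [-0.2, 0.1, 0.6]
opening: 0.0599
gripper_force: 0.0
```

>>> send_rows([
  [[0,0,0],0],
  [[0,0,0],0],
  [[0,0,0],0],
  [[0,0,0],0],
  [[0,0,0],0],
])

```text
clock: 10.17
tool_pos: [0.4376, 0.271, 0.0804]
orientation: [179.1, -2.9, 171.8]
force: [0.4, -0.0, -0.9]
opening: 0.0263
gripper_force: 0.0
```

>>> send_rows([
  [[0,0,0],0],
  [[0,0,0],0],
  [[0,0,0],0],
  [[0,0,0],0],
  [[0,0,0],0],
])

```text
clock: 10.58
tool_pos: [0.4374, 0.2706, 0.0803]
orientation: [179.2, -2.9, 171.8]
force: [-1.8, -1.5, 2.1]
opening: 0.0177
gripper_force: 29.9
```

>>> send_rows([
  [[-0.008,0.001,-0.001],0],
  [[-0.02,0.003,-0.002],0],
  [[-0.036,0.005,-0.003],0],
  [[-0.054,0.008,-0.004],0],
  [[-0.072,0.01,-0.005],0],
])

```text
clock: 11.0
tool_pos: [0.4977, 0.2708, 0.0814]
orientation: [179.1, -2.9, 171.8]
force: [-0.4, 0.2, -2.0]
opening: 0.0178
gripper_force: 29.9
```

>>> send_rows([
  [[-0.018,0.003,-0.001],0],
  [[-0.036,0.005,-0.002],0],
  [[-0.054,0.008,-0.003],0],
  [[-0.072,0.01,-0.004],0],
  [[-0.09,0.013,-0.005],0],
])

```text
clock: 11.42
tool_pos: [0.5706, 0.27, 0.0815]
orientation: [179.2, -2.9, 171.7]
force: [-0.1, 0.0, -2.3]
opening: 0.018
gripper_force: 29.9
```

>>> send_rows([
  [[-0.018,0.002,-0.001],0],
  [[-0.033,0.005,-0.002],0],
  [[-0.045,0.006,-0.002],0],
  [[-0.053,0.007,-0.003],0],
  [[-0.056,0.008,-0.003],0],
])

```text
clock: 11.83
tool_pos: [0.6153, 0.2698, 0.0818]
orientation: [179.2, -2.9, 171.7]
force: [-0.7, 1.0, -2.7]
opening: 0.0176
gripper_force: 29.9
```

>>> send_rows([
  [[0,0,0],0],
  [[0,0,0],0],
  [[0,0,0],0],
  [[0,0,0],0],
  [[0,0,0],0],
], gripper=1)

```text
clock: 12.25
tool_pos: [0.6139, 0.2706, 0.0829]
orientation: [179.1, -2.9, 171.8]
force: [0.3, 0.7, -0.1]
opening: 0.0456
gripper_force: 0.0
```

>>> send_rows([
  [[0,0,0],0],
  [[0,0,0],0],
  [[0,0,0],0],
  [[0,0,0],0],
  [[0,0,0],0],
])

```text
clock: 12.67
tool_pos: [0.6141, 0.2704, 0.0824]
orientation: [179.1, -2.9, 171.8]
force: [-0.8, 0.1, -0.3]
opening: 0.0788
gripper_force: 0.0
```

>>> send_rows([
  [[0.001,0,-0.02],0],
  [[0.003,0.001,-0.06],0],
  [[0.006,0.002,-0.11],0],
  [[0.01,0.003,-0.16],0],
  [[0.012,0.004,-0.21],0],
], gripper=1)

```text
clock: 13.08
tool_pos: [0.6126, 0.271, 0.2524]
orientation: [179.2, -2.9, 171.8]
force: [1.3, 0.9, -0.5]
opening: 0.0876
gripper_force: 0.0
```

>>> send_rows([
  [[-0.014,-0.045,-0.02],0],
  [[-0.028,-0.09,-0.03],0],
  [[-0.042,-0.136,-0.03],0],
  [[-0.056,-0.181,-0.03],0],
  [[-0.07,-0.226,-0.03],0],
])

```text
clock: 13.5
tool_pos: [0.6435, 0.0822, 0.2696]
orientation: [179.1, -2.8, 171.8]
force: [0.3, -0.1, -1.0]
opening: 0.0878
gripper_force: 0.0
```

>>> send_rows([
  [[-0.014,-0.045,0],0],
  [[-0.028,-0.09,0],0],
  [[-0.042,-0.136,0],0],
  [[-0.056,-0.181,-0.003],0],
  [[-0.07,-0.226,-0.006],0],
])

```text
clock: 13.92
tool_pos: [0.6731, -0.1051, 0.2684]
orientation: [179.1, -2.9, 171.8]
force: [1.3, -0.1, -0.1]
opening: 0.0876
gripper_force: 0.0
```

>>> send_rows([
  [[-0.014,-0.045,0],0],
  [[-0.028,-0.09,0],0],
  [[-0.042,-0.136,0],0],
  [[-0.056,-0.181,-0.003],0],
  [[-0.07,-0.226,-0.006],0],
])

```text
clock: 14.33
tool_pos: [0.7027, -0.2921, 0.2675]
orientation: [179.1, -2.9, 171.8]
force: [1.3, 1.5, 0.4]
opening: 0.0879
gripper_force: 0.0
```

>>> send_rows([
  [[-0.05,0,0],0],
  [[-0.1,0,0],0],
  [[-0.15,0,0],0],
  [[-0.2,0,0],0],
  [[-0.25,0,0],0],
])

```text
clock: 14.75
tool_pos: [0.8962, -0.3184, 0.2578]
orientation: [179.1, -2.9, 171.8]
force: [2.4, -0.7, 0.2]
opening: 0.088
gripper_force: 0.0
```

Run:
```python
from h import *
p,r,o=pose(); print(p,o["orientation"],o["joint_pos"].round(2) if hasattr(o["joint_pos"],"round") else o["joint_pos"], r.as_matrix().round(3))
```

```text
[ 0.89616288 -0.31841014  0.25775973] [179.14360361  -2.88836061 171.7644665 ] [ -8.21  53.7   55.88  -0.86 -95.07 -90.1 ] [[-0.988  0.144 -0.048]
 [ 0.143  0.989  0.022]
 [ 0.05   0.015 -0.999]]
```

>>> send_rows([
  [[-0.05,0,0],0],
  [[-0.1,0,0],0],
  [[-0.15,0,0],0],
  [[-0.2,0,0],0],
  [[-0.25,0,0],0],
])

```text
clock: 15.17
tool_pos: [0.9608, -0.3122, 0.224]
orientation: [179.7, -0.7, 171.8]
force: [-2.5, 1.1, 1.6]
opening: 0.0877
gripper_force: 0.0
```

>>> send_rows([
  [[-0.05,0,0],0],
  [[-0.1,0,0],0],
  [[-0.15,0,0],0],
  [[-0.2,0,0],0],
  [[-0.25,0,0],0],
])

```text
clock: 15.58
tool_pos: [0.9881, -0.2993, 0.1934]
orientation: [-179.8, 1.5, 171.8]
force: [-0.6, 0.3, -0.6]
opening: 0.0875
gripper_force: 0.0
```

Run:
```python
from h import *
p,r,o=pose(); print(p,o["orientation"],np.round(o["joint_pos"],2), r.as_matrix()[:,2].round(3))
```

```text
[ 0.9881434  -0.29934955  0.19344731] [-179.75423348    1.46249351  171.76184323] [ -6.06  65.14  71.71   0.3  -95.12 -92.16] [ 0.025 -0.008 -1.   ]
```

>>> send_rows([
  [[-0.9,0,-0.3],0],
  [[-0.9,0,-0.3],0],
  [[-0.9,0,-0.3],0],
  [[-0.9,0,-0.3],0],
  [[-0.9,0,-0.3],0],
])

```text
clock: 16.0
tool_pos: [1.003, -0.2773, 0.2072]
orientation: [-179.3, 3.6, 171.8]
force: [-0.0, 0.3, -0.2]
opening: 0.088
gripper_force: 0.0
```

>>> send_rows([
  [[-0.9,0,-0.3],0],
  [[-0.9,0,-0.3],0],
  [[-0.9,0,-0.3],0],
  [[-0.9,0,-0.3],0],
  [[-0.9,0,-0.3],0],
])

```text
clock: 16.42
tool_pos: [1.0151, -0.2585, 0.2246]
orientation: [-178.8, 5.7, 171.8]
force: [0.4, -0.4, 0.2]
opening: 0.0877
gripper_force: 0.0
```

Run:
```python
from h import *
p,r,o=pose(); print(p,o["orientation"],np.round(o["joint_pos"],2), r.as_matrix()[:,2].round(3))
```

```text
[ 1.01510996 -0.25853253  0.22464951] [-178.80362472    5.72596432  171.82404788] [ -3.23  63.69  71.67   1.69 -92.38 -94.85] [ 0.096 -0.035 -0.995]
```

>>> send_rows([
  [[-0.8,0.4,-0.2],0],
  [[-0.8,0.4,-0.2],0],
  [[-0.8,0.4,-0.2],0],
  [[-0.8,0.4,-0.2],0],
  [[-0.8,0.4,-0.2],0],
])

```text
clock: 16.83
tool_pos: [1.0436, -0.1668, 0.2322]
orientation: [-178.6, 7.8, 172.0]
force: [-0.8, 0.3, -1.2]
opening: 0.0874
gripper_force: 0.0
```

>>> send_rows([
  [[-0.8,0.4,-0.2],0],
  [[-0.8,0.4,-0.2],0],
  [[-0.8,0.4,-0.2],0],
  [[-0.8,0.4,-0.2],0],
  [[-0.8,0.4,-0.2],0],
])

```text
clock: 17.25
tool_pos: [1.0618, -0.0903, 0.2433]
orientation: [-178.5, 10.0, 172.0]
force: [-0.2, 0.5, 0.7]
opening: 0.0875
gripper_force: 0.0
```

Run:
```python
from h import *
p,r,o=pose(); print(p,o["orientation"],np.round(o["joint_pos"],2), r.as_matrix()[:,2].round(3))
```

```text
[ 1.06179823 -0.09033558  0.24330054] [-178.45829653    9.99521151  171.95355422] [   6.68   63.24   71.66    4.02  -89.14 -104.6 ] [ 0.168 -0.051 -0.984]
```

>>> send_rows([
  [[-0.9,0.1,-0.1],0],
  [[-0.9,0.1,-0.1],0],
  [[-0.9,0.1,-0.1],0],
  [[-0.9,0.1,-0.1],0],
  [[-0.9,0.1,-0.1],0],
])

```text
clock: 17.67
tool_pos: [1.077, -0.0841, 0.2388]
orientation: [-178.4, 12.2, 171.9]
force: [-0.3, 0.2, -0.1]
opening: 0.0878
gripper_force: 0.0
```

>>> send_rows([
  [[-0.9,0.1,-0.05],0],
  [[-0.9,0.1,-0.05],0],
  [[-0.9,0.1,-0.05],0],
  [[-0.9,0.1,-0.05],0],
  [[-0.9,0.1,-0.05],0],
])

```text
clock: 18.08
tool_pos: [1.093, -0.0761, 0.2334]
orientation: [-178.3, 14.6, 172.0]
force: [0.5, 0.7, -0.5]
opening: 0.0881
gripper_force: 0.0
```

>>> send_rows([
  [[-0.9,0.1,0],0],
  [[-0.9,0.1,0],0],
  [[-0.9,0.1,0],0],
  [[-0.9,0.1,0],0],
  [[-0.9,0.1,0],0],
])

```text
clock: 18.5
tool_pos: [1.1094, -0.0698, 0.2265]
orientation: [-178.3, 16.9, 172.1]
force: [0.3, -0.6, -0.2]
opening: 0.0877
gripper_force: 0.0
```

Run:
```python
from h import *
p,r,o=pose(); print(p,o["orientation"],np.round(o["joint_pos"],2), r.as_matrix()[:,2].round(3))
```

```text
[ 1.10935146 -0.06980274  0.22652463] [-178.25867097   16.87594404  172.13064822] [   8.06   65.13   71.65    6.33  -80.77 -106.34] [ 0.283 -0.07  -0.956]
```

>>> send_rows([
  [[-0.9,0.1,-0.1],0],
  [[-0.9,0.1,-0.1],0],
  [[-0.9,0.1,-0.1],0],
  [[-0.9,0.1,-0.1],0],
  [[-0.9,0.1,-0.1],0],
])

```text
clock: 18.92
tool_pos: [1.1173, -0.063, 0.2465]
orientation: [-178.2, 19.3, 172.2]
force: [0.8, -0.8, 0.4]
opening: 0.0875
gripper_force: 0.0
```

>>> send_rows([
  [[-0.9,0.1,-0.1],0],
  [[-0.9,0.1,-0.1],0],
  [[-0.9,0.1,-0.1],0],
  [[-0.9,0.1,-0.1],0],
  [[-0.9,0.1,-0.1],0],
])

```text
clock: 19.33
tool_pos: [1.1234, -0.0566, 0.2688]
orientation: [-178.2, 21.6, 172.3]
force: [0.6, 0.3, -0.3]
opening: 0.0876
gripper_force: 0.0
```

>>> send_rows([
  [[-0.9,0.1,-0.1],0],
  [[-0.9,0.1,-0.1],0],
  [[-0.9,0.1,-0.1],0],
  [[-0.9,0.1,-0.1],0],
  [[-0.9,0.1,-0.1],0],
])

```text
clock: 19.75
tool_pos: [1.1279, -0.0506, 0.295]
orientation: [-178.2, 23.9, 172.4]
force: [-0.0, -0.2, -0.6]
opening: 0.088
gripper_force: 0.0
```

>>> send_rows([
  [[-0.9,0.1,-0.1],0],
  [[-0.9,0.1,-0.1],0],
  [[-0.9,0.1,-0.1],0],
  [[-0.9,0.1,-0.1],0],
  [[-0.9,0.1,-0.1],0],
])

```text
clock: 20.17
tool_pos: [1.1305, -0.0449, 0.3241]
orientation: [-178.1, 26.2, 172.4]
force: [0.1, 0.1, -0.6]
opening: 0.0879
gripper_force: 0.0
```

>>> send_rows([
  [[-0.9,0.1,-0.1],0],
  [[-0.9,0.1,-0.1],0],
  [[-0.9,0.1,-0.1],0],
  [[-0.9,0.1,-0.1],0],
  [[-0.9,0.1,-0.1],0],
])

```text
clock: 20.58
tool_pos: [1.1315, -0.0393, 0.3559]
orientation: [-178.1, 28.5, 172.5]
force: [-0.5, -0.3, 0.2]
opening: 0.0877
gripper_force: 0.0
```

>>> send_rows([
  [[-0.9,0.1,-0.1],0],
  [[-0.9,0.1,-0.1],0],
  [[-0.9,0.1,-0.1],0],
  [[-0.9,0.1,-0.1],0],
  [[-0.9,0.1,-0.1],0],
])

```text
clock: 21.0
tool_pos: [1.1304, -0.0339, 0.3896]
orientation: [-178.1, 30.8, 172.6]
force: [0.6, -0.2, 0.1]
opening: 0.0876
gripper_force: 0.0
```

Run:
```python
from h import *
p,r,o=pose(); print(p,o["orientation"],np.round(o["joint_pos"],2), r.as_matrix()[:,2].round(3))
```

```text
[ 1.13042092 -0.03389049  0.38962748] [-178.09454381   30.81749735  172.6175891 ] [  10.96   58.39   71.66   11.53  -74.58 -109.09] [ 0.504 -0.099 -0.858]
```

>>> send_rows([
  [[-0.9,0.1,0.2],0],
  [[-0.9,0.1,0.2],0],
  [[-0.9,0.1,0.2],0],
  [[-0.9,0.1,0.2],0],
  [[-0.9,0.1,0.2],0],
])

```text
clock: 21.42
tool_pos: [1.1516, -0.0341, 0.3722]
orientation: [-178.0, 33.0, 172.7]
force: [-0.4, -0.3, 0.0]
opening: 0.0875
gripper_force: 0.0
```

>>> send_rows([
  [[-0.9,0.1,0.2],0],
  [[-0.9,0.1,0.2],0],
  [[-0.9,0.1,0.2],0],
  [[-0.9,0.1,0.2],0],
  [[-0.9,0.1,0.2],0],
])

```text
clock: 21.83
tool_pos: [1.1679, -0.0337, 0.3676]
orientation: [-178.0, 35.3, 172.8]
force: [0.1, 0.3, -0.0]
opening: 0.0876
gripper_force: 0.0
```

>>> send_rows([
  [[-0.9,0.1,0.3],0],
  [[-0.9,0.1,0.3],0],
  [[-0.9,0.1,0.3],0],
  [[-0.9,0.1,0.3],0],
  [[-0.9,0.1,0.3],0],
])

```text
clock: 22.25
tool_pos: [1.1874, -0.0345, 0.3528]
orientation: [-178.0, 37.6, 172.9]
force: [-0.2, 0.4, -0.0]
opening: 0.0875
gripper_force: 0.0
```

>>> send_rows([
  [[-0.9,0.1,0.3],0],
  [[-0.9,0.1,0.3],0],
  [[-0.9,0.1,0.3],0],
  [[-0.9,0.1,0.3],0],
  [[-0.9,0.1,0.3],0],
])

```text
clock: 22.67
tool_pos: [1.2026, -0.0347, 0.3479]
orientation: [-178.0, 39.8, 173.0]
force: [-0.6, 0.2, 0.9]
opening: 0.0879
gripper_force: 0.0
```

>>> send_rows([
  [[-0.9,0.1,0.4],0],
  [[-0.9,0.1,0.4],0],
  [[-0.9,0.1,0.4],0],
  [[-0.9,0.1,0.4],0],
  [[-0.9,0.1,0.4],0],
])

```text
clock: 23.08
tool_pos: [1.2202, -0.0362, 0.3341]
orientation: [-177.9, 42.0, 173.1]
force: [-0.2, -0.1, -0.7]
opening: 0.0876
gripper_force: 0.0
```

>>> send_rows([
  [[-0.9,0.1,0.4],0],
  [[-0.9,0.1,0.4],0],
  [[-0.9,0.1,0.4],0],
  [[-0.9,0.1,0.4],0],
  [[-0.9,0.1,0.4],0],
])

```text
clock: 23.5
tool_pos: [1.2338, -0.0369, 0.3302]
orientation: [-177.8, 44.2, 173.2]
force: [0.4, 0.4, 0.4]
opening: 0.0873
gripper_force: 0.0
```

Run:
```python
from h import *
p,r,o=pose(); print(p,o["orientation"],np.round(o["joint_pos"],2), r.as_matrix()[:,2].round(3),r.as_matrix()[:,1].round(3))
```

```text
[ 1.23379652 -0.03686955  0.33017371] [-177.84279166   44.20707476  173.2117228 ] [  10.39   65.52   71.66   17.17  -54.96 -112.67] [ 0.687 -0.12  -0.716] [ 0.144  0.989 -0.027]
```

>>> send_rows([
  [[-0.9,0.1,0.4],0],
  [[-0.9,0.1,0.4],0],
  [[-0.9,0.1,0.4],0],
  [[-0.9,0.1,0.4],0],
  [[-0.9,0.1,0.4],0],
])

```text
clock: 23.92
tool_pos: [1.2444, -0.0369, 0.3334]
orientation: [-177.8, 46.4, 173.3]
force: [0.4, -0.3, -0.3]
opening: 0.0878
gripper_force: 0.0
```

>>> send_rows([
  [[-0.9,0.1,0.4],0],
  [[-0.9,0.1,0.4],0],
  [[-0.9,0.1,0.4],0],
  [[-0.9,0.1,0.4],0],
  [[-0.9,0.1,0.4],0],
])

```text
clock: 24.33
tool_pos: [1.2524, -0.0364, 0.3429]
orientation: [-177.7, 48.5, 173.5]
force: [0.8, 0.4, 0.1]
opening: 0.0878
gripper_force: 0.0
```

Run:
```python
from h import *
p,r,o=pose(); M=r.as_matrix(); print(p,o["orientation"],M[:,2].round(3),"beta",np.degrees(np.arccos(-M[2,2])),"az",np.degrees(np.arctan2(M[1,2],M[0,2])))
d=-np.degrees(np.arctan2(-M[2,1],-M[2,0]))
for s in (1,-1):
    q=r*Ro.from_rotvec([0,0,np.radians(s*d)]); print(s*d, s*d/90, q.as_matrix()[:,1].round(4))
```

```text
[ 1.25240786 -0.03638468  0.3429333 ] [-177.67873058   48.45625068  173.45063615] [ 0.738 -0.126 -0.663] beta 48.497896925211954 az -9.649470434805583
-2.055402870289358 -0.022837809669881755 [ 0.1204  0.9913 -0.0537]
2.055402870289358 0.022837809669881755 [ 0.1676  0.9859 -0.    ]
```

Run:
```python
from h import *
p,r,o=pose(); q=r*Ro.from_rotvec([0,0,np.radians(2.05)])
z=q.apply([0,0,1]); G=np.array([.632,.2686,.031]); 
pts=[p,np.array([.50,.31,.36]),G-.147*z,G-.047*z]
for a,b in zip(pts,pts[1:]): print(b.round(3),np.linalg.norm(b-a).round(3),(q.inv().apply(b-a)/.8).round(4))
```

```text
[0.5  0.31 0.36] 0.828 [ 0.6465  0.2693 -0.7629]
[0.523 0.287 0.128] 0.234 [ 0.1945 -0.0233  0.2171]
[0.597 0.275 0.062] 0.1 [-0.     0.     0.125]
```

>>> send_rows([
  [[0,0,0],0.023],
  [[0.01,0.004,-0.012],0.023],
  [[0.035,0.015,-0.041],0.023],
  [[0.065,0.027,-0.077],0.023],
  [[0.097,0.04,-0.114],0.023],
])

```text
clock: 24.75
tool_pos: [1.1722, -0.0023, 0.3445]
orientation: [-179.9, 48.6, 170.3]
force: [1.4, -0.9, 1.4]
opening: 0.0875
gripper_force: 0.0
```

>>> send_rows([
  [[0.03,0.012,-0.035],0],
  [[0.06,0.024,-0.07],0],
  [[0.09,0.036,-0.105],0],
  [[0.12,0.048,-0.14],0],
  [[0.15,0.06,-0.176],0],
])

```text
clock: 25.17
tool_pos: [1.0041, 0.0741, 0.3545]
orientation: [-178.3, 47.3, 172.3]
force: [0.6, 0.1, 0.3]
opening: 0.088
gripper_force: 0.0
```

>>> send_rows([
  [[0.03,0.012,-0.035],0],
  [[0.06,0.024,-0.07],0],
  [[0.09,0.036,-0.105],0],
  [[0.12,0.048,-0.14],0],
  [[0.15,0.06,-0.176],0],
])

```text
clock: 25.58
tool_pos: [0.8614, 0.1407, 0.3941]
orientation: [-179.4, 44.5, 171.5]
force: [0.2, -0.4, 0.8]
opening: 0.0878
gripper_force: 0.0
```

>>> send_rows([
  [[0.03,0.012,-0.035],0],
  [[0.06,0.024,-0.07],0],
  [[0.09,0.036,-0.105],0],
  [[0.12,0.048,-0.14],0],
  [[0.15,0.06,-0.176],0],
])

```text
clock: 26.0
tool_pos: [0.7076, 0.2038, 0.4328]
orientation: [-179.0, 42.0, 172.8]
force: [0.5, 1.3, 1.1]
opening: 0.0878
gripper_force: 0.0
```

>>> send_rows([
  [[0.03,0.015,-0.036],0],
  [[0.06,0.03,-0.072],0],
  [[0.08,0.04,-0.1],0],
  [[0.098,0.048,-0.118],0],
  [[0.1,0.049,-0.12],0],
])

```text
clock: 26.42
tool_pos: [0.602, 0.2513, 0.4693]
orientation: [-178.8, 40.0, 174.4]
force: [0.7, 0.1, -0.3]
opening: 0.0876
gripper_force: 0.0
```

Run:
```python
from h import *
w=ctrl.snapshot("top"); cv2.imwrite("pics/t4.png",w["color"][130:290,40:300][...,::-1].repeat(2,0).repeat(2,1))
p,r,o=pose(); print(p,o["orientation"],np.round(o["joint_pos"],1)); z=r.apply([0,0,1]); 
hsv=cv2.cvtColor(w["color"],cv2.COLOR_RGB2HSV); m=cv2.inRange(hsv,(100,120,40),(125,255,255)); n,l,s,c=cv2.connectedComponentsWithStats(m)
for i in range(1,n):
    if s[i,4]>20: print(s[i],pix2world(w,c[i],.03).round(4))
for t,zz in [("dish_floor",.004),("dish_grip",.03),("chunk0_c",.012)]: print(find(w,t,zz))
```

```text
[0.60274459 0.25105178 0.46839706] [-178.72164162   39.92109098  174.39083739] [  50.2   -0.3  -27.9   46.2  -48.8 -173.6]
[103 155   8  19  94] [0.6434 0.2692 0.03  ]
[(0.6, [115.3, 140.1], [0.7189, 0.2582, 0.004])]
[(0.96, [114.0, 140.2], [0.7117, 0.2515, 0.03])]
[(0.39, [108.6, 145.2], [0.7014, 0.2738, 0.012])]
```

View pics/t4.png

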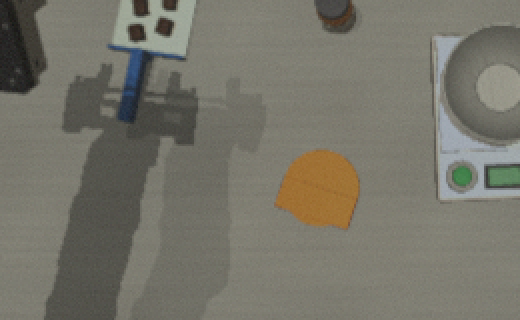

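Run:
```python
from h import *
p,r,o=pose(); print(r.as_matrix().round(3))
for i in range(5):
    print((r.inv().apply([.116,-.056,-.024])/.8).round(3)); r=r*Ro.from_rotvec([0,0,np.radians(-35.1)])
print(r.as_euler("xyz",degrees=True), r.as_matrix().round(3))
```

```text
[[-0.765  0.114  0.634]
 [ 0.075  0.993 -0.089]
 [-0.64  -0.02  -0.768]]
[-0.097 -0.052  0.121]
[-0.049 -0.099  0.121]
[ 0.016 -0.109  0.121]
[ 0.076 -0.08   0.121]
[ 0.108 -0.021  0.121]
[-177.75779577  -39.76409119  -11.46708684] [[ 0.753 -0.174  0.634]
 [-0.153 -0.984 -0.089]
 [ 0.64  -0.03  -0.768]]
```

>>> send_rows([
  [[-0.02,-0.01,0.024],-0.078],
  [[-0.039,-0.021,0.048],-0.156],
  [[-0.058,-0.031,0.073],-0.234],
  [[-0.078,-0.042,0.097],-0.312],
  [[-0.097,-0.052,0.121],-0.39],
])

```text
clock: 27.03
tool_pos: [0.7219, 0.1926, 0.4406]
orientation: [-153.2, 30.6, -143.3]
force: [0.2, 0.4, 0.3]
opening: 0.0878
gripper_force: 0.0
```

>>> send_rows([
  [[-0.01,-0.02,0.024],-0.078],
  [[-0.02,-0.04,0.048],-0.156],
  [[-0.029,-0.06,0.073],-0.234],
  [[-0.039,-0.08,0.097],-0.312],
  [[-0.049,-0.099,0.121],-0.39],
])

```text
clock: 27.45
tool_pos: [0.8378, 0.1356, 0.4162]
orientation: [-141.6, 11.1, -111.8]
force: [-0.2, 1.5, 2.0]
opening: 0.0876
gripper_force: 0.0
```

>>> send_rows([
  [[0.003,-0.022,0.024],-0.078],
  [[0.006,-0.044,0.048],-0.156],
  [[0.01,-0.066,0.073],-0.234],
  [[0.013,-0.088,0.097],-0.312],
  [[0.016,-0.109,0.121],-0.39],
])

```text
clock: 27.87
tool_pos: [0.9537, 0.0797, 0.392]
orientation: [-141.6, -11.1, -84.5]
force: [0.3, 0.2, -0.0]
opening: 0.0874
gripper_force: 0.0
```

>>> send_rows([
  [[0.015,-0.016,0.024],-0.078],
  [[0.03,-0.032,0.048],-0.156],
  [[0.046,-0.048,0.073],-0.234],
  [[0.061,-0.064,0.097],-0.312],
  [[0.076,-0.08,0.121],-0.39],
])

```text
clock: 28.28
tool_pos: [1.0696, 0.0237, 0.3678]
orientation: [-153.3, -30.5, -52.9]
force: [0.1, 0.7, 1.0]
opening: 0.0875
gripper_force: 0.0
```

>>> send_rows([
  [[0.022,-0.004,0.024],-0.078],
  [[0.044,-0.008,0.048],-0.156],
  [[0.066,-0.012,0.073],-0.234],
  [[0.088,-0.017,0.097],-0.312],
  [[0.108,-0.021,0.121],-0.39],
])

```text
clock: 28.7
tool_pos: [1.1848, -0.0329, 0.3446]
orientation: [-178.1, -39.7, -11.1]
force: [1.0, 0.9, 0.8]
opening: 0.0873
gripper_force: 0.0
```

Run:
```python
from h import *
p,r,o=pose(); M=r.as_matrix(); print(p,o["orientation"],np.round(o["joint_pos"],1),M.round(3))
```

```text
[ 1.18476434 -0.03294785  0.34458068] [-178.10396892  -39.70932654  -11.06597997] [ 10.6  57.5  59.4  14.6 -54.5  64.6] [[ 0.755 -0.171  0.633]
 [-0.148 -0.985 -0.09 ]
 [ 0.639 -0.025 -0.769]]
```

>>> send_rows([
  [[0.9,-0.1,0.4],0],
  [[0.9,-0.1,0.4],0],
  [[0.9,-0.1,0.4],0],
  [[0.9,-0.1,0.4],0],
  [[0.9,-0.1,0.4],0],
])

```text
clock: 29.12
tool_pos: [1.218, -0.0397, 0.341]
orientation: [-177.6, -42.1, -11.6]
force: [0.4, -0.6, 1.4]
opening: 0.0876
gripper_force: 0.0
```

>>> send_rows([
  [[0.9,-0.1,0.4],0],
  [[0.9,-0.1,0.4],0],
  [[0.9,-0.1,0.4],0],
  [[0.9,-0.1,0.4],0],
  [[0.9,-0.1,0.4],0],
])

```text
clock: 29.53
tool_pos: [1.2309, -0.0452, 0.3379]
orientation: [-177.4, -44.2, -11.7]
force: [0.8, 0.2, -0.2]
opening: 0.0878
gripper_force: 0.0
```

>>> send_rows([
  [[0.9,-0.1,0.4],0],
  [[0.9,-0.1,0.4],0],
  [[0.9,-0.1,0.4],0],
  [[0.9,-0.1,0.4],0],
  [[0.9,-0.1,0.4],0],
])

```text
clock: 29.95
tool_pos: [1.2414, -0.0506, 0.3388]
orientation: [-177.3, -46.2, -11.8]
force: [0.1, -0.5, 0.1]
opening: 0.0879
gripper_force: 0.0
```

>>> send_rows([
  [[0.9,-0.1,0.4],0],
  [[0.9,-0.1,0.4],0],
  [[0.9,-0.1,0.4],0],
  [[0.9,-0.1,0.4],0],
  [[0.9,-0.1,0.4],0],
])

```text
clock: 30.37
tool_pos: [1.2492, -0.055, 0.3483]
orientation: [-177.1, -48.3, -12.0]
force: [-0.1, 0.1, 0.7]
opening: 0.0877
gripper_force: 0.0
```

>>> send_rows([
  [[0.9,-0.1,0.4],0],
  [[0.9,-0.1,0.4],0],
  [[0.9,-0.1,0.4],0],
  [[0.9,-0.1,0.4],0],
  [[0.9,-0.1,0.4],0],
])

```text
clock: 30.78
tool_pos: [1.2547, -0.0584, 0.3632]
orientation: [-176.9, -50.4, -12.2]
force: [0.6, 0.5, 0.4]
opening: 0.0878
gripper_force: 0.0
```

>>> send_rows([
  [[0.9,-0.1,0.4],0],
  [[0.9,-0.1,0.4],0],
  [[0.9,-0.1,0.4],0],
  [[0.9,-0.1,0.4],0],
  [[0.9,-0.1,0.4],0],
])

```text
clock: 31.2
tool_pos: [1.2582, -0.061, 0.3827]
orientation: [-176.8, -52.5, -12.3]
force: [-0.5, 0.0, 0.2]
opening: 0.088
gripper_force: 0.0
```

Run:
```python
from h import *
p,r,o=pose(); M=r.as_matrix(); print(p,o["orientation"],np.round(o["joint_pos"],1),M.round(3))
print("beta",np.degrees(np.arccos(-M[2,2])),"az",np.degrees(np.arctan2(M[1,2],M[0,2])))
d=np.degrees(np.arctan2(M[2,1],M[2,0])); q=r*Ro.from_rotvec([0,0,np.radians(d)]); print("turn",d,d/90,q.as_matrix()[:,1].round(3))
z=q.apply([0,0,1]); G=np.array([.632,.2686,.031])
pts=[p,np.array([.50,.31,.36]),G-.147*z,G-.047*z]
for a,b in zip(pts,pts[1:]): print(b.round(3),np.linalg.norm(b-a).round(3),(q.inv().apply(b-a)/.8).round(4))
```

```text
[ 1.25820488 -0.06099368  0.38270514] [-176.77130225  -52.45893251  -12.33580128] [  8.9  64.7  71.7  18.6 -47.2  64. ] [[ 0.595 -0.17   0.785]
 [-0.13  -0.985 -0.114]
 [ 0.793 -0.034 -0.608]]
beta 52.528789333523086 az -8.266417088139464
turn -2.478286084212149 -0.027536512046801655 [-0.144 -0.99   0.   ]
[0.5  0.31 0.36] 0.844 [-0.6337 -0.3227 -0.78  ]
[0.517 0.285 0.12 ] 0.241 [-0.2225  0.0275  0.2019]
[0.595 0.274 0.06 ] 0.1 [-0.     0.     0.125]
```

>>> send_rows([
  [[0,0,0],-0.028],
  [[-0.01,-0.005,-0.012],-0.028],
  [[-0.035,-0.018,-0.043],-0.028],
  [[-0.065,-0.033,-0.08],-0.028],
  [[-0.095,-0.048,-0.117],-0.028],
])

```text
clock: 31.62
tool_pos: [1.1822, -0.0221, 0.3821]
orientation: [179.8, -52.6, -8.3]
force: [1.2, -1.5, 1.0]
opening: 0.0878
gripper_force: 0.0
```

>>> send_rows([
  [[-0.03,-0.015,-0.037],0],
  [[-0.06,-0.03,-0.074],0],
  [[-0.09,-0.046,-0.111],0],
  [[-0.12,-0.061,-0.148],0],
  [[-0.15,-0.076,-0.185],0],
])

```text
clock: 32.03
tool_pos: [1.055, 0.039, 0.3831]
orientation: [179.7, -52.8, -8.3]
force: [2.6, -1.4, 2.6]
opening: 0.0879
gripper_force: 0.0
```

>>> send_rows([
  [[-0.03,-0.015,-0.037],0],
  [[-0.06,-0.03,-0.074],0],
  [[-0.09,-0.046,-0.111],0],
  [[-0.12,-0.061,-0.148],0],
  [[-0.15,-0.076,-0.185],0],
])

```text
clock: 32.45
tool_pos: [0.8872, 0.1289, 0.3947]
orientation: [179.0, -51.1, -8.4]
force: [-0.3, 1.1, 0.3]
opening: 0.0874
gripper_force: 0.0
```

>>> send_rows([
  [[-0.03,-0.015,-0.037],0],
  [[-0.06,-0.03,-0.074],0],
  [[-0.09,-0.046,-0.111],0],
  [[-0.12,-0.061,-0.148],0],
  [[-0.15,-0.076,-0.185],0],
])

```text
clock: 32.87
tool_pos: [0.7086, 0.2188, 0.3933]
orientation: [179.1, -51.1, -8.4]
force: [0.6, 1.0, 0.7]
opening: 0.0876
gripper_force: 0.0
```

Run:
```python
from h import *
p,r,o=pose(); M=r.as_matrix(); print(p,o["orientation"],np.round(o["joint_pos"],1))
z=r.apply([0,0,1]); G=np.array([.632,.2686,.031])
pts=[p,np.array([.50,.30,.30]),G-.147*z,G-.047*z]
for a,b in zip(pts,pts[1:]): print(b.round(3),np.linalg.norm(b-a).round(3),(r.inv().apply(b-a)/.8).round(4))
```

```text
[0.70860736 0.21884749 0.39328886] [179.06210549 -51.12257883  -8.39591907] [ 28.2   7.5 -39.2  92.1 -28.5 -27.6]
[0.5 0.3 0.3] 0.242 [-0.262  -0.06   -0.1402]
[0.519 0.288 0.123] 0.178 [-0.1557  0.0091  0.159 ]
[0.596 0.275 0.06 ] 0.1 [ 0.    -0.     0.125]
```

```bash
cat > kin.py <<'E'
import numpy as np
from scipy.optimize import least_squares
from scipy.spatial.transform import Rotation as Ro
lo=np.array([-176.03,-82.01,-58.28,-173.87,-174.79,-173.66]);hi=np.array([176.03,121.73,71.71,95.51,-.11,173.66])
E=lambda a,d: Ro.from_euler(a,d,degrees=True)
def fk(q,k):
    h,a,c,b,d,L,x0,d1=k
    R=E("z",q[0]); p=R.apply([x0,d1,h]); R=R*E("y",q[1]); p=p+R.apply([0,0,a]); R=R*E("y",-q[2]); p=p+R.apply([b,0,c])
    R=R*E("x",q[3]); p=p+R.apply([0,d,0]); R=R*E("y",-q[4]); p=p+R.apply([L,0,0])
    R=R*E("x",q[5]*S)*Ro.from_matrix(np.array([[0,0,1],[0,1,0],[-1,0,0]],float))*E("z",OFF); return p,R
S=1;OFF=0
D=[([-47.55,20.59,.633,-.019,-70.134,-16.507],[.2951,-.6067,.2912],[179.906,-.01,-154.064]),
([82.623,-35.09,-45.586,-.655,-79.381,-173.569],[.201,.085,.292],[179.807,-.626,178.935]),
([60.818,-26.56,-42.012,-3.156,-74.817,-173.566],[.237,.066,.291],[179.948,-3.056,156.419]),
([27.724,-6.179,-31.054,-2.622,-67.049,-140.169],[.386,.001,.282],[179.97,-3.074,156.492]),
([51.625,13.046,-25.476,-3.703,-52.349,-147.548],[.4394,.2724,.1744],[179.228,-2.942,171.812]),
([-8.21,53.7,55.88,-.86,-95.07,-90.1],[.8962,-.3184,.2578],[179.144,-2.888,171.764]),
([10.96,58.39,71.66,11.53,-74.58,-109.09],[1.1304,-.0339,.3896],[-178.095,30.817,172.618]),
([50.2,-.3,-27.9,46.2,-48.8,-173.6],[.6027,.2511,.4684],[-178.722,39.921,174.391]),
([10.6,57.5,59.4,14.6,-54.5,64.6],[1.1848,-.0329,.3446],[-178.104,-39.709,-11.066]),
([8.9,64.7,71.7,18.6,-47.2,64.],[1.2582,-.061,.3827],[-176.771,-52.459,-12.336]),
([28.2,7.5,-39.2,92.1,-28.5,-27.6],[.7086,.2188,.3933],[179.062,-51.123,-8.396])]
def res(k): return np.concatenate([fk(q,k)[0]-p for q,p,_ in D])
def fit(): return least_squares(res,[.25,.6,.03,.44,-.19,.37,0,0])
K=None
def ik(p,R,seeds=30,rng=np.random.default_rng(0)):
    best=None
    for i in range(seeds):
        x0=lo+(hi-lo)*rng.random(6)
        f=lambda q:(lambda P,Q:np.r_[(P-p)*3,(Q.inv()*R).as_rotvec()])(*fk(q,K))
        s=least_squares(f,x0,bounds=(lo,hi),max_nfev=80)
        if best is None or s.cost<best[0]-1e-9: best=(s.cost,s.x)
        if best[0]<1e-7: break
    return best
E
python3 - <<'E'
import kin; from kin import *
for S in (1,-1):
    kin.S=S
    offs=[(lambda R:((E("xyz",o).inv()*R).as_euler("zyx",degrees=True)))(fk(q,[0]*8)[1]).round(1) for q,_,o in D]; print(S,offs[:3],offs[-3:])
s=fit(); print(s.x.round(4),np.abs(s.fun).max().round(4))
E
```

```text
1 [array([57.,  0.,  0.]), array([ 1.026e+02, -1.300e+00,  1.000e-01]), array([101.2,  -6.1,   0.6])] [array([-122.3,   -6.6,   22.8]), array([-114.9,   -5.9,   26.5]), array([-129.6,  -20.9,   54.3])]
-1 [array([90.,  0.,  0.]), array([89.8, -1.3,  0.1]), array([88.4, -6.1,  0.6])] [array([108.5,  -6.6,  22.8]), array([117.1,  -5.9,  26.5]), array([-74.4, -20.9,  54.3])]
[ 0.1301  0.617   0.0051  0.4621  0.166   0.2487  0.0137 -0.386 ] 0.1378
```

```bash
sed -i 's/E("x",q\[3\])/E("x",-q[3])/; s/^S=1;OFF=0/S=-1;OFF=-90/' kin.py
python3 - <<'E'
import kin; from kin import *
print([np.degrees((E("xyz",o).inv()*fk(q,[0]*8)[1]).magnitude()).round(1) for q,_,o in D])
s=fit(); print(s.x.round(4),np.abs(s.fun).max().round(4),s.fun.reshape(-1,3).round(3).tolist())
E
```

```text
[np.float64(0.0), np.float64(0.0), np.float64(0.0), np.float64(0.0), np.float64(0.0), np.float64(0.0), np.float64(0.0), np.float64(0.1), np.float64(0.1), np.float64(0.1), np.float64(0.0)]
[ 1.980e-01  6.019e-01  0.000e+00  4.632e-01 -1.916e-01  3.121e-01
  3.000e-04 -3.000e-04] 0.0007 [[-0.0, -0.0, -0.0], [-0.0, -0.0, -0.0], [0.0, 0.0, 0.0], [-0.0, -0.0, -0.0], [0.0, -0.0, 0.0], [0.0, -0.0, -0.0], [-0.0, 0.0, -0.0], [-0.0, -0.0, 0.0], [-0.0, 0.001, 0.001], [0.0, -0.0, 0.0], [0.0, -0.0, -0.0]]
```

```bash
cat >> kin.py <<'E'
K=[.198,.6019,0,.4632,-.1916,.3121,0,0]
E
python3 - <<'E'
import kin; from kin import *
R0=E("xyz",[179.06,-51.12,-8.4]); R0=E("xyz",[180,-51.12,-8.3])
G=np.array([.632,.2686,.031])
for flip in (0,180):
  R=R0*E("z",flip); z=R.apply([0,0,1])
  for n,dx in [("grasp",0),("pre",-.1)]:
    c,q=ik(G-(.047-dx)*z,R); print(flip,n,c.round(6),q.round(1),np.degrees((fk(q,K)[1].inv()*R).magnitude()).round(1))
# tilt variants at grasp
for b in (40,45,48):
    R=E("xyz",[180,-b,-8.3]); c,q=ik(G-.047*R.apply([0,0,1]),R); print(b,c.round(6),q.round(1))
# dish placed elsewhere
for x in (.55,.7,.75,.8):
  for y in (.1,.27,.4,.5):
    R=R0; best=min((ik(np.array([x,y,.031])-.047*R.apply([0,0,1]),R*E("z",f),8) for f in (0,180)),key=lambda t:t[0]); print(x,y,best[0].round(6),best[1].round(0))
E
```

```text
0 grasp 0.028428 [   3.2   29.1  -47.9 -173.9  -36.3 -102.3] 12.7
0 pre 0.02188 [ 50.6  18.7 -57.9  95.5 -44.2 -63.3] 10.4
180 grasp 0.028428 [   3.2   29.1  -47.9 -173.9  -36.3   77.7] 12.7
180 pre 0.02188 [ 50.6  18.7 -57.9  95.5 -44.2 116.7] 10.4
40 0.01714 [   5.3   24.9  -39.5 -173.9  -12.4 -106.6]
45 0.022267 [   4.4   26.2  -43.4 -173.9  -22.6 -104.8]
48 0.025334 [   3.8   27.4  -45.6 -173.9  -29.1 -103.6]
0.55 0.1 0.006421 [ -15.   24.  -58. -166.  -40.   84.]
0.55 0.27 0.039646 [ 52.  25. -58.  96. -46. 111.]
0.55 0.4 0.012672 [ 59.  32. -50.  96. -48. -72.]
0.55 0.5 0.002468 [ 62.  36. -43.  96. -48. -73.]
0.7 0.1 0.001189 [ -10.   31.  -46. -174.  -38.   86.]
0.7 0.27 0.026427 [   4.   31.  -39. -174.  -30. -103.]
0.7 0.4 0.019887 [ 47.  37. -36.  96. -42. 122.]
0.7 0.5 0.006246 [ 51.  41. -30.  96. -44. 120.]
0.75 0.1 0.001419 [  -9.   33.  -39. -174.  -33.  -95.]
0.75 0.27 0.024718 [   4.   33.  -33. -174.  -26. -103.]
0.75 0.4 0.019981 [ 43.  39. -32.  96. -40. 126.]
0.75 0.5 0.006512 [ 48.  43. -26.  96. -42. 124.]
0.8 0.1 0.001583 [  -8.   35.  -33. -174.  -28.  -95.]
0.8 0.27 0.023039 [   4.   36.  -27. -174.  -21. -103.]
0.8 0.4 0.018947 [ 40.  41. -27.  96. -38. 130.]
0.8 0.5 0.00617 [ 45.  45. -21.  96. -40. -52.]
```

Run:
```python
import kin; from kin import *
C=np.array([.612,.2715,.031])
for b in (40,48,52):
  for psi in range(-40,61,10):
    out=[]
    R=E("xyz",[180,-b,psi]); c,q=min((ik(C+np.r_[.02*np.cos(np.radians(-8)),-.003,0]-.047*R.apply([0,0,1]),R*E("z",f),8) for f in (0,180)),key=lambda t:t[0])
    print(b,psi,c.round(5),np.degrees((fk(q,K)[1].inv()*R).magnitude()%np.pi).round(1),q.round(0))
```

```text
40 -40 0.0 180.0 [ 47.  32. -43.  76. -41. 112.]
40 -30 0.0 0.2 [ 40.  30. -49.  96. -37. -71.]
40 -20 0.00491 180.0 [ 39.  28. -49.  96. -34. 118.]
40 -10 0.01743 9.6 [ 37.  26. -49.  96. -30. -51.]
40 0 0.00459 5.2 [   6.   25.  -41. -174.  -15. -100.]
40 10 0.0 0.0 [   6.   26.  -39. -169.  -15.   83.]
40 20 0.00181 3.1 [  10.   25.  -27. -133.   -7. -129.]
40 30 0.00083 2.2 [ 32.  24. -24. -54.  -0. 142.]
40 40 0.0 0.0 [ 28.  24. -21. -56.  -9. 155.]
40 50 0.0 0.0 [ 22.  25. -18. -60. -20. -10.]
40 60 0.0 180.0 [ 19.  27. -14. -59. -30.  -1.]
48 -40 0.0 0.0 [ 48.  35. -45.  83. -49. -76.]
48 -30 0.00081 180.0 [ 44.  32. -49.  96. -46. 104.]
48 -20 0.0121 180.0 [ 44.  30. -49.  96. -43. 112.]
48 -10 0.03023 180.0 [   4.   27.  -45. -174.  -28.   75.]
48 0 0.0074 180.0 [   4.   28.  -46. -174.  -32.   82.]
48 10 0.0 0.0 [   5.   29.  -46. -173.  -33.  -92.]
48 20 0.0 0.0 [   3.   27.  -36. -146.  -24.   71.]
48 30 0.0 180.0 [   9.   25.  -25. -112.  -17.   37.]
48 40 0.0 0.0 [  11.   26.  -21.  -93.  -21. -157.]
48 50 0.0 0.0 [  11.   27.  -18.  -83.  -28. -160.]
48 60 0.0 180.0 [ 10.  29. -15. -75. -36.  20.]
52 -40 0.0 180.0 [ 49.  36. -45.  84. -52. 101.]
52 -30 0.00148 180.0 [ 46.  34. -49.  96. -51. 101.]
52 -20 0.01596 9.2 [ 46.  32. -50.  96. -48. -72.]
52 -10 0.03487 180.0 [   3.   29.  -48. -174.  -38.   77.]
52 0 0.00875 7.0 [   4.   31.  -49. -174.  -41.  -97.]
52 10 0.0 0.0 [   5.   31.  -49. -174.  -42.  -91.]
52 20 0.0 0.0 [   0.   30.  -41. -152.  -35. -101.]
52 30 0.0 180.0 [   2.   28.  -31. -127.  -28.   59.]
52 40 0.0 180.0 [   5.   28.  -24. -106.  -28.   41.]
52 50 0.0 0.0 [   6.   29.  -20.  -92.  -33. -147.]
52 60 0.0 0.0 [   6.   30.  -16.  -82.  -40. -151.]
```

```bash
cat > emu.py <<'E'
import kin; from kin import *
W=1.2
def row(q,p,R,w=None):
    w=w or W
    P0,Q0=fk(q,K)
    d=p-P0; n=np.linalg.norm(d)
    if n>.0417: p=P0+d*.0417/n
    rv=(Q0.inv()*R).as_rotvec(); m=np.linalg.norm(rv)
    if m>.125: R=Q0*Ro.from_rotvec(rv*.125/m)
    f=lambda x:(lambda P,Q:np.r_[P-p,w*(Q.inv()*R).as_rotvec()])(*fk(x,K))
    b=1e-6
    return least_squares(f,np.clip(q,lo+b,hi-b),bounds=(np.maximum(lo,q-12)-2*b,np.minimum(hi,q+12)+2*b),x_scale=10,max_nfev=25).x
def call(q,wd,turn=0,n=5):
    """world delta wd for the call, turn deg, linear over 5 rows"""
    P,R=fk(q,K)
    for k in range(1,6): q=row(q,P+np.array(wd)*min(1,k/5),R*E("z",turn*k/5))
    return q
def desc(q):
    P,R=fk(q,K); M=R.as_matrix(); return P.round(3),"beta %.1f az %.1f yz %.3f"%(np.degrees(np.arccos(-M[2,2])),np.degrees(np.arctan2(M[1,2],M[0,2])),M[2,1]),q.round(0)
E
python3 - <<'E'
import emu; from emu import *
q0=np.array([8.9,64.7,71.7,18.6,-47.2,64.])-[0,0,.05,0,0,0]
qs=np.array([10.39,65.52,71.66,17.17,-54.96,-112.67])
for w in (.3,.6,1.,1.4):
    emu.W=w; q=qs.copy(); P,R=fk(q,K); q=call(q,R.apply([-.9,.1,.4])*.208); print(w,desc(q))
E
```

```text
0.3 (array([ 1.267, -0.038,  0.344]), 'beta 51.5 az -9.7 yz -0.029', array([  10.,   67.,   72.,   21.,  -47., -116.]))
0.6 (array([ 1.242, -0.037,  0.334]), 'beta 46.2 az -9.8 yz -0.027', array([  10.,   66.,   72.,   18.,  -53., -113.]))
1.0 (array([ 1.237, -0.037,  0.332]), 'beta 45.0 az -9.9 yz -0.027', array([  10.,   66.,   72.,   18.,  -54., -113.]))
1.4 (array([ 1.235, -0.037,  0.331]), 'beta 44.6 az -9.9 yz -0.027', array([  10.,   66.,   72.,   17.,  -55., -113.]))
```

```bash
cat >> emu.py <<'E'
def go(q,wp,step=.2,maxc=12,tol=.015,log=None):
    n=0
    while n<maxc:
        P=fk(q,K)[0]; d=np.array(wp)-P; L=np.linalg.norm(d)
        if L<tol: break
        q=call(q,d*min(1,step/L)); n+=1
    print(n,*desc(q)); return q
E
cat > sim1.py <<'E'
import sys,emu; from emu import *
emu.W=.58
q0=np.array([28.2,7.5,-39.2,92.1,-28.5,-27.6])
for start in ([.75,-.25,.40],[.60,-.25,.35]):
    print("A"); q=go(q0,start)
    for zz in (.25,):
        a=go(q,[.6,.0,zz]); a=go(a,[.55,.29,.2],maxc=8); a=go(a,[.55,.28,.12],maxc=4); go(a,[.60,.27,.06],maxc=4)
E
python3 sim1.py
```

```text
A
3 [ 0.75  -0.248  0.396] beta 48.2 az -10.8 yz 0.020 [-11.   9. -32.  57.  -0.  34.]
5 [0.6   0.002 0.259] beta 35.5 az -15.7 yz 0.053 [  4.   2. -56.  96. -11. -17.]
2 [0.55 0.29 0.2 ] beta 35.5 az -15.7 yz 0.053 [ 47.  13. -51.  76. -32. -36.]
1 [0.549 0.286 0.13 ] beta 34.8 az -17.4 yz 0.067 [ 40.  18. -54.  96. -29. -51.]
2 [0.601 0.277 0.071] beta 32.3 az -24.9 yz 0.120 [ 36.  27. -49.  96. -28. -50.]
A
3 [ 0.6   -0.252  0.352] beta 46.0 az -10.0 yz 0.012 [-10.  -1. -45.  41.  -0.  50.]
4 [0.6   0.003 0.263] beta 35.4 az -13.3 yz 0.036 [  3.   1. -56.  96. -10. -16.]
2 [0.55 0.29 0.2 ] beta 35.4 az -13.3 yz 0.036 [ 45.  12. -52.  80. -30. -38.]
2 [0.55  0.284 0.127] beta 33.9 az -17.1 yz 0.065 [ 39.  18. -54.  96. -28. -51.]
2 [0.601 0.277 0.07 ] beta 31.5 az -24.2 yz 0.115 [ 35.  26. -49.  96. -27. -49.]
```

```bash
cat > sim2.py <<'E'
import emu; from emu import *
emu.W=.58
q0=np.array([28.2,7.5,-39.2,92.1,-28.5,-27.6])
for mid in ([[1.05,0,.4],[.95,-.4,.4]],[[.95,-.1,.4],[.85,-.45,.4]],):
    print("A"); q=q0
    for m in mid: q=go(q,m)
    q1=go(q,[.65,-.35,.32]); a=go(q1,[.62,.0,.25])
    a=go(a,[.57,.28,.2],maxc=8); a=go(a,[.56,.28,.12],maxc=4); go(a,[.60,.27,.06],maxc=4)
E
python3 sim2.py
```

```text
A
2 [1.045 0.003 0.4  ] beta 50.9 az -9.7 yz 0.011 [  9.  32.  -1.  63. -16.  17.]
2 [ 0.953 -0.386  0.4  ] beta 50.9 az -9.7 yz 0.011 [-12.  32.  20.  -4. -27.  95.]
2 [ 0.65 -0.35  0.32] beta 50.9 az -9.7 yz 0.011 [-17.  10. -17. -24. -14. 118.]
4 [ 0.619 -0.003  0.236] beta 59.2 az 0.1 yz -0.082 [ -0.   5. -26. -89.  -0. 174.]
5 [0.572 0.275 0.203] beta 55.8 az 21.5 yz -0.294 [  21.    9.  -25. -104.   -0.  174.]
3 [0.563 0.28  0.128] beta 49.2 az 23.4 yz -0.284 [  23.   16.  -25. -100.   -0.  168.]
2 [0.604 0.271 0.069] beta 45.5 az 23.7 yz -0.269 [ 24.  24. -21. -92.  -0. 160.]
A
2 [ 0.949 -0.099  0.4  ] beta 49.8 az -10.1 yz 0.014 [ -3.  23. -16.  82.  -6.   4.]
3 [ 0.85  -0.44   0.393] beta 54.1 az -18.6 yz 0.088 [-18.  24. -12.  40.  -0.  57.]
2 [ 0.648 -0.357  0.319] beta 54.1 az -14.0 yz 0.050 [-14.  10. -26.  -7.  -0. 101.]
4 [ 0.619 -0.009  0.244] beta 60.0 az -0.5 yz -0.083 [ -1.   4. -26. -89.  -0. 174.]
5 [0.573 0.275 0.204] beta 55.9 az 21.3 yz -0.297 [  21.    9.  -25. -105.   -0.  174.]
3 [0.563 0.28  0.128] beta 49.2 az 23.3 yz -0.287 [  23.   16.  -25. -100.   -0.  168.]
2 [0.604 0.271 0.069] beta 45.5 az 23.6 yz -0.273 [ 23.  24. -21. -92.  -0. 160.]
```

```bash
cat > sim3.py <<'E'
import emu; from emu import *
emu.W=.58
q=np.array([28.2,7.5,-39.2,92.1,-28.5,-27.6])
for m in ([1.05,0,.4],[.95,-.4,.4],[.65,-.35,.32]): q=go(q,m)
def level(q):
    P,R=fk(q,K); M=R.as_matrix(); return np.degrees(np.arctan2(M[2,1],M[2,0]))
def turn(q,t):
    n=int(np.ceil(abs(t)/35))
    for i in range(n): q=call(q,[0,0,0],t/n)
    return q
a=go(q,[.62,.0,.25]); print("lvl",level(a)); a=turn(a,level(a)); print(*desc(a))
a=go(a,[.57,.28,.2],maxc=8); print("lvl",level(a)); a=turn(a,level(a));print(*desc(a))
a=go(a,[.57,.28,.13],maxc=4); print("lvl",level(a)); a=turn(a,level(a)); print(*desc(a))
P,R=fk(a,K); z=R.apply([0,0,1]); G=np.array([.632,.2686,.031]); a=go(a,G-.047*z,maxc=5,tol=.003)
P,R=fk(a,K); psi=np.arctan2(z[1],z[0]); u=np.array([np.cos(psi),np.sin(psi),0]); 
ct=np.r_[0,0,.047]+R.inv().apply(.105*u+[0,0,-.026])   # floor centre, tool frame
Rd=R.inv()*E("z",np.degrees(psi))                      # dish axes in tool frame
np.save("grip.npy",np.r_[a,ct,Rd.as_quat()])
b=go(a,P+[0,0,.25]); 
for phi in (100,120,-100,-120):
    R2=R*E("z",phi); D=R2*Rd; g=D.inv().apply([0,0,-1]); side=np.sign(g[1]); low=D.apply([.0,.055*side,0])
    c=np.array([.611,-.251,.0])-low*[.6,.6,0]; 
    corners=[D.apply([x,y,0])[2] for x in (-.06,.06) for y in (-.055,.055)]; c[2]=.115-min(corners)
    tgt=c-R2.apply(ct); cst,qq=ik(tgt,R2,12); print(phi,"g in dish",g.round(2),"tcp",tgt.round(3),cst.round(5),qq.round(0))
E
python3 sim3.py
```

```text
2 [1.045 0.003 0.4  ] beta 50.9 az -9.7 yz 0.011 [  9.  32.  -1.  63. -16.  17.]
2 [ 0.953 -0.386  0.4  ] beta 50.9 az -9.7 yz 0.011 [-12.  32.  20.  -4. -27.  95.]
2 [ 0.65 -0.35  0.32] beta 50.9 az -9.7 yz 0.011 [-17.  10. -17. -24. -14. 118.]
4 [ 0.619 -0.003  0.236] beta 59.2 az 0.1 yz -0.082 [ -0.   5. -26. -89.  -0. 174.]
lvl -5.488328696358025
[ 0.619 -0.009  0.237] beta 59.2 az 1.1 yz -0.010 [  1.   5. -26. -84.  -0. 174.]
5 [0.572 0.275 0.202] beta 56.0 az 22.8 yz -0.233 [  23.    9.  -25. -100.   -0.  174.]
lvl -16.325003782593864
[0.579 0.261 0.201] beta 56.1 az 25.6 yz -0.030 [ 26.   9. -25. -86.  -0. 174.]
2 [0.574 0.28  0.144] beta 51.1 az 27.1 yz -0.044 [ 27.  15. -24. -87.  -0. 174.]
lvl -3.27002638168271
[0.575 0.278 0.144] beta 51.1 az 27.7 yz -0.006 [ 28.  15. -24. -84.  -0. 174.]
5 [0.6   0.252 0.062] beta 44.3 az 26.9 yz -0.002 [ 24.  24. -22. -82.  -2. 174.]
3 [0.603 0.248 0.316] beta 45.1 az 37.4 yz -0.092 [ 38.   2. -43.  26.  -0.  56.]
100 g in dish [ 0.58 -0.7  -0.43] tcp [ 0.527 -0.236  0.293] 0.0 [-29.   6. -13. -46. -53.  69.]
120 g in dish [ 0.74 -0.62 -0.27] tcp [ 0.545 -0.247  0.312] 0.0 [-29.   6. -10. -45. -54.  46.]
-100 g in dish [ 0.6   0.68 -0.43] tcp [ 0.575 -0.325  0.296] 0.0 [-35.  14.  -2. -46. -59. -89.]
-120 g in dish [ 0.76  0.59 -0.27] tcp [ 0.576 -0.304  0.313] 0.0 [-32.  12.  -3. -45. -58. -72.]
```

```bash
cat > plan.py <<'E'
from h import *
def plan(wps,turns,P=None,R=None):
    p,r,_=pose(); P=p if P is None else P; R=R or r
    for w,t in zip(wps,turns):
        print(np.round(R.inv().apply(np.array(w)-P)/.8,3).tolist(),round(t/90,3)); P=np.array(w); R=R*Ro.from_rotvec([0,0,np.radians(t)])
E
python3 - <<'E'
from plan import *
plan([[.88,.11,.4],[1.05,0,.4],[1.0,-.2,.4],[.95,-.4,.4],[.80,-.375,.36],[.65,-.35,.32]],[0,35.1,35.1,35.1,35.1,35.1])
E
```

```text
[0.152, 0.1, 0.177] 0.0
[0.145, 0.102, 0.181] 0.39
[0.135, 0.219, -0.016] 0.39
[0.236, 0.102, -0.016] 0.39
[0.04, 0.153, -0.117] 0.39
[0.121, 0.102, -0.117] 0.39
```

>>> send_rows([
  [[0.03,0.02,0.035],0],
  [[0.06,0.04,0.07],0],
  [[0.09,0.06,0.106],0],
  [[0.12,0.08,0.142],0],
  [[0.152,0.1,0.177],0],
])

```text
clock: 33.28
tool_pos: [0.8834, 0.1104, 0.4012]
orientation: [179.0, -51.1, -8.3]
force: [0.9, 0.3, -0.5]
opening: 0.0876
gripper_force: 0.0
```

>>> send_rows([
  [[0.029,0.02,0.036],0.078],
  [[0.058,0.041,0.072],0.156],
  [[0.087,0.061,0.109],0.234],
  [[0.116,0.082,0.145],0.312],
  [[0.145,0.102,0.181],0.39],
])

```text
clock: 33.7
tool_pos: [1.0502, -0.0005, 0.3992]
orientation: [-145.5, -40.2, -56.6]
force: [1.8, -1.4, 2.4]
opening: 0.0875
gripper_force: 0.0
```

>>> send_rows([
  [[0.027,0.044,-0.003],0.078],
  [[0.054,0.088,-0.006],0.156],
  [[0.081,0.131,-0.01],0.234],
  [[0.108,0.175,-0.013],0.312],
  [[0.135,0.219,-0.016],0.39],
])

```text
clock: 34.12
tool_pos: [1.0003, -0.1964, 0.4019]
orientation: [-131.2, -16.8, -85.6]
force: [0.2, -3.2, 2.0]
opening: 0.0875
gripper_force: 0.0
```

>>> send_rows([
  [[0.047,0.02,-0.003],0.078],
  [[0.094,0.041,-0.006],0.156],
  [[0.142,0.061,-0.01],0.234],
  [[0.189,0.082,-0.013],0.312],
  [[0.236,0.102,-0.016],0.39],
])

```text
clock: 34.53
tool_pos: [0.9545, -0.3945, 0.4091]
orientation: [-129.7, 10.3, -108.0]
force: [0.6, -0.7, 0.0]
opening: 0.0874
gripper_force: 0.0
```

>>> send_rows([
  [[0.008,0.031,-0.023],0.078],
  [[0.016,0.061,-0.047],0.156],
  [[0.024,0.092,-0.07],0.234],
  [[0.032,0.122,-0.094],0.312],
  [[0.04,0.153,-0.117],0.39],
])

```text
clock: 34.95
tool_pos: [0.8021, -0.3723, 0.3684]
orientation: [-140.6, 35.5, -135.0]
force: [-0.0, -0.1, -0.0]
opening: 0.0877
gripper_force: 0.0
```

>>> send_rows([
  [[0.024,0.02,-0.023],0.078],
  [[0.048,0.041,-0.047],0.156],
  [[0.072,0.061,-0.07],0.234],
  [[0.096,0.082,-0.094],0.312],
  [[0.121,0.102,-0.117],0.39],
])

```text
clock: 35.37
tool_pos: [0.6513, -0.3499, 0.3292]
orientation: [-171.9, 50.6, -179.3]
force: [-0.1, -0.4, -0.9]
opening: 0.0876
gripper_force: 0.0
```

```bash
cat > sim4.py <<'E'
import emu; from emu import *
from h import pose
emu.W=.58
def level(q):
    M=fk(q,K)[1].as_matrix(); return np.degrees(np.arctan2(M[2,1],M[2,0])) if M[2,0]>0 else np.degrees(np.arctan2(-M[2,1],-M[2,0]))
if __name__=="__main__":
    p,r,o=pose(); q=np.array(o["joint_pos"]); print(p.round(3),o["orientation"],*desc(q))
    for via in ([[.62,0,.25],[.57,.28,.2],[.57,.28,.13]],[[.62,0,.22],[.58,.28,.16]],[[.75,.1,.25],[.60,.25,.14]],[[.55,.0,.25],[.50,.29,.2],[.53,.28,.13]]):
        a=q; print("via",via)
        for v in via: a=go(a,v,maxc=8)
        R=fk(a,K)[1]; a=call(a,[0,0,0],level(a)); print(level(a)); a=go(a,np.array([.632,.2686,.031])-.047*R.apply([0,0,1]),maxc=5,tol=.003)
E
python3 sim4.py
```

```text
[ 0.651 -0.35   0.329] [-171.89517728   50.56875704 -179.28251031] [ 0.651 -0.35   0.329] beta 51.0 az -9.7 yz -0.090 [-17.   9. -16. -22. -14. -57.]
via [[0.62, 0, 0.25], [0.57, 0.28, 0.2], [0.57, 0.28, 0.13]]
4 [0.619 0.002 0.237] beta 59.1 az -2.4 yz -0.030 [ -3.   5. -26. -99.  -1.  12.]
5 [0.572 0.276 0.204] beta 50.1 az 12.1 yz 0.086 [  12.    9.  -31. -142.   -0.   46.]
2 [0.573 0.276 0.137] beta 47.3 az 15.6 yz 0.112 [  15.   16.  -27. -126.   -0.   27.]
-0.0005629546410909025
4 [0.599 0.259 0.064] beta 43.9 az 18.1 yz 0.021 [  18.   24.  -22. -109.   -0.   17.]
via [[0.62, 0, 0.22], [0.58, 0.28, 0.16]]
3 [0.619 0.003 0.208] beta 56.1 az -3.8 yz -0.041 [  -5.    7.  -27. -106.   -1.   20.]
5 [0.582 0.276 0.164] beta 46.9 az 12.2 yz 0.092 [  12.   14.  -29. -140.   -0.   43.]
-0.00036646550274949477
4 [0.599 0.261 0.064] beta 43.1 az 16.3 yz 0.034 [  16.   24.  -23. -116.   -0.   23.]
via [[0.75, 0.1, 0.25], [0.6, 0.25, 0.14]]
6 [0.748 0.101 0.244] beta 61.7 az 5.6 yz 0.045 [   4.   16.  -13. -103.   -2.   11.]
4 [0.604 0.246 0.151] beta 50.2 az 14.4 yz 0.106 [  14.   15.  -24. -117.   -0.   19.]
-9.766627287189092e-05
4 [0.598 0.259 0.063] beta 44.0 az 18.6 yz 0.034 [  18.   24.  -22. -107.   -0.   14.]
via [[0.55, 0.0, 0.25], [0.5, 0.29, 0.2], [0.53, 0.28, 0.13]]
4 [0.551 0.002 0.235] beta 58.6 az -3.6 yz -0.041 [  -4.   -1.  -33. -101.   -0.   14.]
5 [0.501 0.281 0.201] beta 56.9 az 11.8 yz 0.086 [   8.    8.  -55. -174.  -30.   81.]
1 [0.53  0.279 0.13 ] beta 56.9 az 12.0 yz 0.088 [   7.   22.  -56. -174.  -45.   82.]
-0.0002793126517616143
1 [0.593 0.26  0.057] beta 56.9 az 12.0 yz 0.000 [   3.   35.  -51. -170.  -53.   89.]
```

```bash
cat > nxt.py <<'E'
import sys; from plan import *; from sim4 import *
def nxt(wp,n=2,step=.2):
    p,r,o=pose(); q=np.array(o["joint_pos"])
    for i in range(n):
        P,R=fk(q,K)
        if i==0: P,R=p,r
        d=np.array(wp)-P; L=np.linalg.norm(d)
        if L<.004: break
        d=d*min(1,step/L); print("shift",(R.inv().apply(d)/.8).round(3).tolist()); q=call(q,d); print("  ->",*desc(q))
if __name__=="__main__":
    p,r,o=pose(); print(p.round(3),*desc(np.array(o["joint_pos"])),"lvl",level(np.array(o["joint_pos"])).round(1))
    nxt([float(x) for x in sys.argv[1].split(",")],int(sys.argv[2]))
E
python3 nxt.py .55,0,.25 4
```

```text
[ 0.651 -0.35   0.329] [ 0.651 -0.35   0.329] beta 51.0 az -9.7 yz -0.090 [-17.   9. -16. -22. -14. -57.] lvl 6.6
shift [0.082, 0.231, -0.05]
  -> [ 0.599 -0.234  0.28 ] beta 52.0 az -4.7 yz -0.048 [ -5.   4. -34. -16.  -0. -71.]
shift [0.054, 0.241, -0.037]
  -> [ 0.563 -0.111  0.21 ] beta 54.6 az -2.7 yz -0.032 [ -3.   3. -32. -64.  -0. -24.]
shift [-0.033, 0.137, -0.048]
  -> [0.55  0.004 0.222] beta 57.2 az -3.3 yz -0.038 [  -3.   -0.  -33. -101.   -0.   14.]
shift [-0.029, -0.007, -0.019]
  -> [0.551 0.002 0.235] beta 58.6 az -3.6 yz -0.041 [  -4.   -1.  -33. -101.   -0.   14.]
```

>>> send_rows([
  [[0.016,0.046,-0.01],0],
  [[0.033,0.092,-0.02],0],
  [[0.049,0.139,-0.03],0],
  [[0.066,0.185,-0.04],0],
  [[0.082,0.231,-0.05],0],
])

```text
clock: 35.78
tool_pos: [0.6026, -0.2461, 0.2882]
orientation: [-174.6, 51.2, -178.5]
force: [0.2, -0.5, 1.2]
opening: 0.0876
gripper_force: 0.0
```

>>> send_rows([
  [[0.011,0.048,-0.007],0],
  [[0.022,0.096,-0.015],0],
  [[0.032,0.145,-0.022],0],
  [[0.043,0.193,-0.03],0],
  [[0.054,0.241,-0.037],0],
])

```text
clock: 36.2
tool_pos: [0.5672, -0.1455, 0.2213]
orientation: [-176.3, 54.0, -178.2]
force: [-1.9, -1.8, -1.2]
opening: 0.0873
gripper_force: 0.0
```

```bash
python3 nxt.py .55,0,.25 2
```

```text
[ 0.567 -0.145  0.221] [ 0.567 -0.145  0.221] beta 54.1 az -2.8 yz -0.038 [ -3.   3. -33. -53.  -0. -35.] lvl 2.7
shift [-0.02, 0.18, -0.046]
  -> [ 0.55  -0.     0.217] beta 56.7 az -3.3 yz -0.044 [  -3.    0.  -33. -100.   -0.   13.]
shift [-0.035, -0.001, -0.023]
  -> [0.551 0.003 0.233] beta 58.3 az -3.7 yz -0.048 [  -4.   -1.  -33. -102.   -0.   15.]
```

Emulator tracks reality well; continue.

>>> send_rows([
  [[-0.004,0.036,-0.009],0],
  [[-0.008,0.072,-0.018],0],
  [[-0.012,0.108,-0.028],0],
  [[-0.016,0.144,-0.037],0],
  [[-0.02,0.18,-0.046],0],
])

```text
clock: 36.62
tool_pos: [0.5496, -0.0062, 0.2143]
orientation: [-175.6, 56.5, -177.9]
force: [-1.9, -0.3, -1.9]
opening: 0.0877
gripper_force: 0.0
```

>>> send_rows([
  [[-0.035,0,-0.023],0],
  [[-0.035,0,-0.023],0],
  [[-0.035,0,-0.023],0],
  [[-0.035,0,-0.023],0],
  [[-0.035,0,-0.023],0],
])

```text
clock: 37.03
tool_pos: [0.5492, -0.0046, 0.2285]
orientation: [-175.0, 57.9, -177.7]
force: [-0.8, -0.1, 0.1]
opening: 0.0875
gripper_force: 0.0
```

```bash
python3 nxt.py .5,.29,.2 5; echo; python3 nxt.py .5,.29,.25 5
```

```text
[ 0.549 -0.005  0.229] [ 0.549 -0.005  0.229] beta 58.0 az -3.5 yz -0.046 [ -4.  -1. -33. -99.  -0.  12.] lvl 3.1
shift [0.037, 0.245, -0.035]
  -> [0.515 0.134 0.236] beta 57.1 az -1.0 yz -0.020 [  -9.   -2.  -50. -156.  -16.   72.]
shift [0.045, 0.196, 0.006]
  -> [0.502 0.207 0.212] beta 56.8 az 3.6 yz 0.016 [   0.    3.  -58. -174.  -28.   85.]
shift [0.013, 0.103, 0.011]
  -> [0.504 0.248 0.205] beta 56.5 az 8.1 yz 0.053 [   5.    6.  -56. -174.  -29.   83.]
shift [0.007, 0.052, 0.006]
  -> [0.503 0.271 0.202] beta 56.3 az 10.7 yz 0.073 [   7.    7.  -55. -174.  -29.   82.]
shift [0.004, 0.024, 0.003]
  -> [0.501 0.282 0.201] beta 56.2 az 11.8 yz 0.082 [   8.    8.  -55. -174.  -29.   81.]

[ 0.549 -0.005  0.229] [ 0.549 -0.005  0.229] beta 58.0 az -3.5 yz -0.046 [ -4.  -1. -33. -99.  -0.  12.] lvl 3.1
shift [0.001, 0.243, -0.057]
  -> [0.515 0.147 0.258] beta 57.2 az -1.0 yz -0.022 [  -6.   -5.  -48. -158.  -11.   72.]
shift [0.015, 0.179, -0.013]
  -> [0.503 0.213 0.258] beta 56.8 az 3.6 yz 0.015 [   1.   -3.  -54. -174.  -17.   84.]
shift [0.008, 0.096, 0.008]
  -> [0.504 0.253 0.254] beta 56.5 az 8.1 yz 0.051 [   6.   -1.  -52. -174.  -18.   82.]
shift [0.006, 0.046, 0.005]
  -> [0.502 0.273 0.252] beta 56.3 az 10.3 yz 0.068 [   8.    0.  -51. -174.  -18.   81.]
shift [0.003, 0.021, 0.002]
  -> [0.501 0.283 0.251] beta 56.2 az 11.3 yz 0.076 [   9.    1.  -51. -174.  -18.   80.]
```

>>> send_rows([
  [[0.007,0.049,-0.007],0],
  [[0.015,0.098,-0.014],0],
  [[0.022,0.147,-0.021],0],
  [[0.03,0.196,-0.028],0],
  [[0.037,0.245,-0.035],0],
])

```text
clock: 37.45
tool_pos: [0.5163, 0.115, 0.2018]
orientation: [179.8, 56.8, -178.9]
force: [-1.3, 4.7, -0.6]
opening: 0.0877
gripper_force: 0.0
```

```bash
python3 nxt.py .5,.29,.2 4
```

```text
[0.516 0.115 0.202] [0.516 0.115 0.202] beta 56.9 az 1.3 yz 0.002 [ -12.    2.  -49. -146.  -20.   65.] lvl -0.2
shift [0.011, 0.219, -0.011]
  -> [0.503 0.225 0.206] beta 56.5 az 5.6 yz 0.036 [   2.    5.  -57. -174.  -29.   84.]
shift [0.008, 0.081, 0.007]
  -> [0.504 0.26  0.204] beta 56.3 az 9.5 yz 0.067 [   6.    7.  -55. -174.  -28.   82.]
shift [0.006, 0.037, 0.004]
  -> [0.502 0.277 0.202] beta 56.1 az 11.3 yz 0.082 [   8.    7.  -55. -174.  -28.   81.]
shift [0.003, 0.016, 0.002]
  -> [0.501 0.284 0.201] beta 56.1 az 12.1 yz 0.088 [   9.    8.  -54. -174.  -28.   80.]
```

>>> send_rows([
  [[0.002,0.044,-0.002],0],
  [[0.004,0.088,-0.004],0],
  [[0.007,0.131,-0.007],0],
  [[0.009,0.175,-0.009],0],
  [[0.011,0.219,-0.011],0],
])

```text
clock: 37.87
tool_pos: [0.4979, 0.2237, 0.2008]
orientation: [176.3, 56.6, -178.8]
force: [0.6, -0.7, 0.8]
opening: 0.0875
gripper_force: 0.0
```

>>> send_rows([
  [[0.008,0.081,0.007],0],
  [[0.008,0.1,0.007],0],
  [[0.01,0.12,0.008],0],
  [[0.01,0.12,0.008],0],
  [[0.01,0.12,0.008],0],
])

```text
clock: 38.28
tool_pos: [0.4889, 0.2582, 0.1934]
orientation: [172.8, 56.7, -179.0]
force: [0.1, 0.3, 0.5]
opening: 0.0879
gripper_force: 0.0
```

Run:
```python
from nxt import *
p,r,o=pose(); q=np.array(o["joint_pos"]); print(p.round(3),*desc(q),"lvl",level(q))
for wp in ([.53,.28,.13],[.545,.275,.12]):
    a=go(q,wp); t=level(a); a=call(a,[0,0,0],t); print("turn",t,t/90,*desc(a)); z=fk(a,K)[1].apply([0,0,1])
    for G in ([.612,.2715,.031],[.622,.27,.031],[.632,.2686,.031]): go(a,np.array(G)-.047*z,tol=.003)
nxt([.53,.28,.13],2)
```

```text
[0.489 0.258 0.193] [0.489 0.258 0.193] beta 57.0 az 9.6 yz 0.069 [   6.    8.  -58. -174.  -33.   82.] lvl -4.743026318290748
1 [0.531 0.27  0.131] beta 56.9 az 11.0 yz 0.080 [   6.   21.  -57. -174.  -45.   83.]
turn -5.507970013426255 -0.06119966681584728 [0.531 0.27  0.131] beta 56.9 az 11.0 yz 0.000 [   6.   21.  -57. -174.  -45.   88.]
1 [0.573 0.264 0.057] beta 56.9 az 11.0 yz 0.000 [   4.   35.  -54. -173.  -56.   90.]
1 [0.583 0.262 0.057] beta 56.9 az 11.0 yz 0.000 [   4.   35.  -53. -173.  -55.   90.]
1 [0.593 0.261 0.057] beta 56.9 az 11.0 yz 0.000 [   4.   35.  -51. -172.  -53.   89.]
1 [0.546 0.267 0.121] beta 56.9 az 10.7 yz 0.078 [   5.   24.  -55. -174.  -46.   83.]
turn -5.324596548168167 -0.059162183868535195 [0.546 0.267 0.121] beta 56.9 az 10.7 yz 0.000 [   5.   24.  -55. -174.  -46.   89.]
1 [0.573 0.264 0.057] beta 56.9 az 10.7 yz 0.000 [   4.   35.  -54. -174.  -56.   90.]
1 [0.583 0.263 0.057] beta 56.9 az 10.7 yz 0.000 [   4.   35.  -53. -173.  -55.   90.]
1 [0.593 0.261 0.057] beta 56.9 az 10.7 yz 0.000 [   4.   35.  -51. -173.  -53.   89.]
shift [0.038, 0.015, 0.089]
  -> [0.531 0.27  0.131] beta 56.9 az 11.0 yz 0.080 [   6.   21.  -57. -174.  -45.   83.]
shift [0.002, 0.013, 0.002]
  -> [0.531 0.276 0.13 ] beta 56.9 az 11.6 yz 0.085 [   6.   21.  -56. -174.  -45.   83.]
```

>>> send_rows([
  [[0.008,0.003,0.018],0],
  [[0.015,0.006,0.036],0],
  [[0.023,0.009,0.053],0],
  [[0.03,0.012,0.071],0],
  [[0.038,0.015,0.089],0],
])

```text
clock: 38.7
tool_pos: [0.5326, 0.2688, 0.1314]
orientation: [171.7, 56.6, -179.1]
force: [0.0, -0.6, -0.4]
opening: 0.0876
gripper_force: 0.0
```

>>> send_rows([
  [[0.002,0.01,0.002],-0.03],
  [[0.002,0.013,0.002],-0.06],
  [[0.002,0.013,0.002],-0.062],
  [[0.002,0.013,0.002],-0.062],
  [[0.002,0.013,0.002],-0.062],
])

```text
clock: 39.12
tool_pos: [0.5311, 0.2748, 0.1308]
orientation: [179.6, 56.9, -169.0]
force: [0.1, 0.1, -0.6]
opening: 0.0878
gripper_force: 0.0
```

Run:
```python
from nxt import *
w=ctrl.snapshot("wrist"); cv2.imwrite("pics/w5.png",w["color"][...,::-1])
p,r,o=pose(); q=np.array(o["joint_pos"]); print(p.round(3),*desc(q),"lvl",level(q))
z=r.apply([0,0,1]); nxt(np.array([.627,.2693,.033])-.047*z,1)
print(project(w,[.612,.2715,.042]),project(w,[.627,.2693,.033]),project(w,[.565,.278,.042]))
hsv=cv2.cvtColor(w["color"],cv2.COLOR_RGB2HSV); m=cv2.inRange(hsv,(100,120,40),(125,255,255)); print(cv2.boundingRect(m))
```

```text
[0.531 0.275 0.131] [0.531 0.275 0.131] beta 56.9 az 11.6 yz 0.004 [   6.   21.  -56. -174.  -45.   88.] lvl -0.27222688099210035
shift [0.039, -0.031, 0.105]
  -> [0.588 0.261 0.059] beta 56.9 az 11.6 yz 0.004 [   3.   35.  -52. -171.  -53.   89.]
[227.21653068 169.56779457] [222.11872817 164.34166762] [249.2416301  141.18688944]
(142, 104, 127, 96)
```

View pics/w5.png

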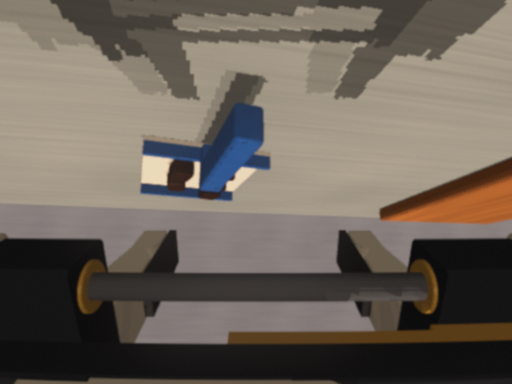

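>>> send_rows([
  [[0.01,-0.02,0.01],0],
  [[0.02,-0.031,0.03],0],
  [[0.03,-0.031,0.055],0],
  [[0.036,-0.031,0.08],0],
  [[0.039,-0.031,0.1],0],
])

```text
clock: 39.58
tool_pos: [0.5857, 0.2606, 0.0594]
orientation: [179.6, 56.9, -169.0]
force: [0.1, -0.3, -0.2]
opening: 0.0877
gripper_force: 0.0
```

>>> send_rows([
  [[0,0,0.004],0],
  [[0,0,0.004],0],
  [[0,0,0.004],0],
  [[0,0,0.004],0],
  [[0,0,0.004],0],
], gripper=0)

```text
clock: 40.0
tool_pos: [0.5868, 0.2616, 0.0598]
orientation: [179.7, 57.0, -168.8]
force: [-1.2, 1.2, 0.1]
opening: 0.0596
gripper_force: 0.0
```

>>> send_rows([
  [[0,0,0],0],
  [[0,0,0],0],
  [[0,0,0],0],
  [[0,0,0],0],
  [[0,0,0],0],
])

```text
clock: 40.42
tool_pos: [0.5875, 0.2614, 0.059]
orientation: [179.7, 56.9, -168.8]
force: [-0.1, -1.8, 1.4]
opening: 0.0267
gripper_force: 4.7
```

>>> send_rows([
  [[0,0,0],0],
  [[0,0,0],0],
  [[0,0,0],0],
  [[0,0,0],0],
  [[0,0,0],0],
])

```text
clock: 40.83
tool_pos: [0.5875, 0.2616, 0.0588]
orientation: [179.7, 56.9, -168.8]
force: [-0.3, -1.2, 1.4]
opening: 0.0177
gripper_force: 30.0
```

Run:
```python
from nxt import *
w=ctrl.snapshot("top"); cv2.imwrite("pics/t6.png",w["color"][110:290,40:300][...,::-1].repeat(3,0).repeat(3,1))
p,r,o=pose(); q=np.array(o["joint_pos"]); print(p.round(3),*desc(q),"lvl",level(q),o["opening"],o["gripper_force"],o["force"])
```

```text
[0.588 0.262 0.059] [0.587 0.261 0.059] beta 56.9 az 11.6 yz 0.003 [   3.   35.  -52. -171.  -53.   89.] lvl -0.20461472354329743 0.017863035372584248 29.99910145998001 [ 0.98166049 -0.68393317  1.21362675]
```

View pics/t6.png

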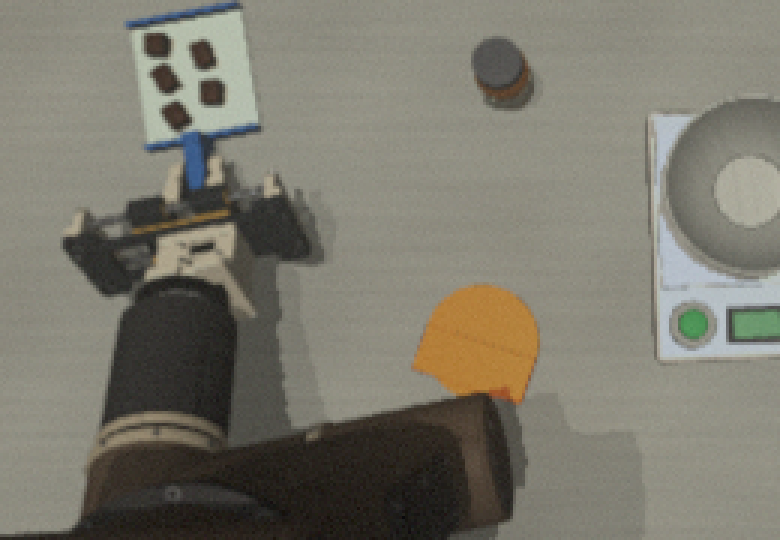

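```bash
cat > dump.py <<'E'
from nxt import *
w=ctrl.snapshot("top"); hsv=cv2.cvtColor(w["color"],cv2.COLOR_RGB2HSV)
p,r,o=pose(); q=np.array(o["joint_pos"]); z=r.apply([0,0,1]); psi=np.arctan2(z[1],z[0]); u=np.array([np.cos(psi),np.sin(psi),0])
F=pix2world(w,(40+193/3,110+77/3),.006); print("floor seen",F,"expected",p+.047*z+.111*u)
ct=r.inv().apply(F*[1,1,0]+[0,0,.006]-p); Rd=r.inv()*Ro.from_euler("z",psi)
np.save("grip.npy",np.r_[ct,Rd.as_quat()])
for phi in (0,20,40,60,80,95,110):
    R2=r*Ro.from_rotvec([0,0,np.radians(phi)]); D=R2*Rd; g=D.inv().apply([0,0,-1]); s=np.sign(g[1]) or 1
    low=R2.apply(ct)+D.apply([0,.055*s,0]); mn=min((R2.apply(ct)+D.apply([x,y,-.005]))[2] for x in (-.06,.06) for y in (-.055,.055))
    sl=D.apply([g[0],g[1],0]); sl/=np.linalg.norm(sl)
    ends=[(R2.apply(ct)+D.apply([x,.055*s,0])).round(3).tolist() for x in (-.05,.05)]
    print(phi,"g",g.round(2),"low-TCP",low.round(3),"minz",mn.round(3),"slide dir",sl.round(2),ends)
E
python3 dump.py
```

```text
floor seen [0.73161072 0.29019132 0.006     ] expected [0.73486308 0.29178152 0.03320204]
0 g [ 0.  0. -1.] low-TCP [ 0.133  0.082 -0.053] minz -0.058 slide dir [ 0.92  0.39 -0.  ] [[0.084, 0.072, -0.053], [0.182, 0.093, -0.053]]
20 g [ 0.03 -0.29 -0.96] low-TCP [ 0.146 -0.036 -0.071] minz -0.077 slide dir [ 0.1  -0.95 -0.29] [[0.096, -0.037, -0.069], [0.195, -0.036, -0.072]]
40 g [ 0.11 -0.54 -0.84] low-TCP [ 0.133 -0.04  -0.09 ] minz -0.101 slide dir [ 0.01 -0.84 -0.55] [[0.084, -0.032, -0.085], [0.183, -0.048, -0.095]]
60 g [ 0.23 -0.73 -0.65] low-TCP [ 0.12  -0.036 -0.108] minz -0.125 slide dir [-0.07 -0.65 -0.76] [[0.074, -0.021, -0.097], [0.167, -0.05, -0.12]]
80 g [ 0.38 -0.83 -0.42] low-TCP [ 0.108 -0.024 -0.124] minz -0.149 slide dir [-0.09 -0.41 -0.91] [[0.065, -0.005, -0.105], [0.15, -0.043, -0.143]]
95 g [ 0.5  -0.83 -0.24] low-TCP [ 0.099 -0.011 -0.132] minz -0.163 slide dir [-0.08 -0.22 -0.97] [[0.061, 0.009, -0.107], [0.138, -0.031, -0.157]]
110 g [ 0.61 -0.79 -0.06] low-TCP [ 0.093  0.004 -0.137] minz -0.174 slide dir [-0.03 -0.05 -1.  ] [[0.058, 0.023, -0.107], [0.128, -0.015, -0.168]]
```

```bash
cat > sim5.py <<'E'
from nxt import *
p,r,o=pose(); q0=np.array(o["joint_pos"]); g=np.load("grip.npy"); Rd=Ro.from_quat(g[3:])
def tilt(q):
    D=fk(q,K)[1]*Rd; return "dish g",D.inv().apply([0,0,-1]).round(2)
for path in ([[.58,.26,.16],[.50,.10,.30],[.493,-.195,.30]],[[.56,.25,.2],[.55,.05,.28],[.493,-.195,.28]],[[.57,.2,.15],[.56,.0,.22],[.493,-.195,.28]]):
    print("path",path); q=q0
    for wp in path: q=go(q,wp,step=.15); print(tilt(q))
    for i in range(3): q=call(q,[0,0,0],35); print(*desc(q),tilt(q))
E
python3 sim5.py
```

```text
path [[0.58, 0.26, 0.16], [0.5, 0.1, 0.3], [0.493, -0.195, 0.3]]
1 [0.58 0.26 0.16] beta 56.9 az 11.6 yz 0.003 [   4.   18.  -48. -168.  -33.   84.]
('dish g', array([-0.,  0., -1.]))
4 [0.502 0.101 0.287] beta 64.8 az 10.1 yz -0.011 [ 10. -10. -36. -94.  -0.   4.]
('dish g', array([-0.14,  0.01, -0.99]))
2 [ 0.493 -0.195  0.3  ] beta 64.8 az 10.1 yz -0.011 [-42.  -2. -27. -78. -47.  12.]
('dish g', array([-0.14,  0.01, -0.99]))
[ 0.493 -0.195  0.3  ] beta 64.8 az 10.1 yz 0.510 [-42.  -2. -27. -78. -47. -23.] ('dish g', array([-0.05, -0.51, -0.86]))
[ 0.493 -0.195  0.3  ] beta 64.8 az 10.1 yz 0.847 [-42.  -2. -27. -78. -47. -58.] ('dish g', array([ 0.18, -0.85, -0.5 ]))
[ 0.493 -0.195  0.3  ] beta 64.8 az 10.1 yz 0.877 [-42.  -2. -27. -78. -47. -93.] ('dish g', array([ 0.48, -0.88, -0.05]))
path [[0.56, 0.25, 0.2], [0.55, 0.05, 0.28], [0.493, -0.195, 0.28]]
1 [0.56 0.25 0.2 ] beta 56.9 az 11.6 yz 0.003 [   3.   10.  -46. -162.  -24.   78.]
('dish g', array([-0.,  0., -1.]))
3 [0.551 0.047 0.271] beta 61.5 az 11.9 yz 0.003 [ 11.  -4. -33. -72.  -1. -18.]
('dish g', array([-0.08,  0.  
[... 600 characters left out ...]
 az 11.6 yz 0.003 [  -5.   17.  -47. -154.  -33.   77.]
('dish g', array([-0.,  0., -1.]))
2 [ 0.56 -0.    0.22] beta 57.1 az 11.5 yz 0.002 [ -6.   2. -31. -84. -15.   3.]
('dish g', array([-0.,  0., -1.]))
2 [ 0.493 -0.195  0.28 ] beta 57.1 az 11.5 yz 0.002 [-34.  -2. -26. -67. -40.  -1.]
('dish g', array([-0.,  0., -1.]))
[ 0.493 -0.195  0.28 ] beta 57.1 az 11.5 yz 0.483 [-34.  -2. -26. -67. -40. -36.] ('dish g', array([ 0.08, -0.48, -0.87]))
[ 0.493 -0.195  0.28 ] beta 57.1 az 11.5 yz 0.790 [-34.  -2. -26. -67. -40. -71.] ('dish g', array([ 0.3 , -0.79, -0.54]))
[ 0.493 -0.195  0.28 ] beta 57.1 az 11.5 yz 0.810 [ -34.   -2.  -26.  -67.  -40. -106.] ('dish g', array([ 0.57, -0.81, -0.12]))
```

Run:
```python
from plan import *
plan([[.583,.255,.10],[.572,.2,.15],[.565,.10,.185],[.56,0,.22],[.527,-.1,.25],[.493,-.195,.28]],[0]*6)
```

```text
[-0.039, -0.007, -0.034] 0.0
[-0.038, -0.064, -0.057] 0.0
[-0.019, -0.121, -0.052] 0.0
[-0.02, -0.121, -0.05] 0.0
[0.004, -0.114, -0.075] 0.0
[0.004, -0.108, -0.075] 0.0
```

>>> send_rows([
  [[-0.004,-0.001,-0.004],0],
  [[-0.012,-0.002,-0.01],0],
  [[-0.02,-0.004,-0.018],0],
  [[-0.03,-0.005,-0.026],0],
  [[-0.039,-0.007,-0.034],0],
])

```text
clock: 41.35
tool_pos: [0.5811, 0.2549, 0.0986]
orientation: [179.7, 56.6, -168.8]
force: [-0.2, -0.7, -2.9]
opening: 0.0176
gripper_force: 30.0
```

>>> send_rows([
  [[-0.008,-0.009,-0.01],0],
  [[-0.015,-0.02,-0.022],0],
  [[-0.023,-0.034,-0.034],0],
  [[-0.03,-0.05,-0.046],0],
  [[-0.038,-0.064,-0.057],0],
])

```text
clock: 41.77
tool_pos: [0.5696, 0.1994, 0.1485]
orientation: [179.7, 56.6, -168.7]
force: [-0.4, 0.5, -3.4]
opening: 0.0178
gripper_force: 30.0
```

```bash
cat > chk.py <<'E'
from nxt import *
w=ctrl.snapshot("top"); hsv=cv2.cvtColor(w["color"],cv2.COLOR_RGB2HSV)
p,r,o=pose(); g=np.load("grip.npy"); D=r*Ro.from_quat(g[3:]); c=p+r.apply(g[:3])
print(p.round(3),o["orientation"],o["opening"],o["force"].round(1),np.round(o["joint_pos"]))
f=project(w,c); print("floor px exp",f.round(1),"world",c.round(3))
for t in ("dish_floor","chunk0_c"): print(t,find(w,t,c[2]))
x,y=int(f[0]),int(f[1]); m=cv2.inRange(hsv[y-30:y+30,x-30:x+30],(0,40,10),(20,255,90)); n,l,s,cc=cv2.connectedComponentsWithStats(m); print([(v[4],(q+[x-30,y-30]).round(0).tolist()) for v,q in zip(s[1:],cc[1:]) if v[4]>8])
m=cv2.inRange(hsv[y-40:y+40,x-40:x+40],(100,120,40),(125,255,255)); n,l,s,cc=cv2.connectedComponentsWithStats(m); print("blue",[(v[:5].tolist(),(q+[x-40,y-40]).round(0).tolist()) for v,q in zip(s[1:],cc[1:]) if v[4]>8])
print("exp walls",project(w,c+D.apply([.06,0,.014])).round(1),project(w,c+D.apply([-.06,0,.014])).round(1))
E
python3 chk.py
```

```text
[0.571 0.198 0.151] [ 179.81800713   56.81885182 -168.71169304] 0.017770577375095714 [ 0.2 -3.5 -2.6] [  -5.   17.  -47. -154.  -32.   76.]
floor px exp [113.5 132.6] world [0.715 0.227 0.098]
dish_floor [(0.63, [115.7, 133.2], [0.713, 0.2205, 0.0981])]
chunk0_c [(0.65, [105.9, 151.1], [0.6639, 0.2444, 0.0981])]
[(np.int32(49), [99.0, 121.0]), (np.int32(57), [116.0, 125.0]), (np.int32(56), [102.0, 134.0]), (np.int32(56), [119.0, 138.0]), (np.int32(57), [107.0, 147.0])]
blue [([20, 17, 26, 5, 28], [105.0, 111.0]), ([24, 62, 21, 18, 129], [112.0, 162.0])]
exp walls [107.9 109.7] [114.9 152.9]
```

>>> send_rows([
  [[-0.002,-0.012,-0.007],0],
  [[-0.006,-0.032,-0.017],0],
  [[-0.01,-0.058,-0.028],0],
  [[-0.014,-0.088,-0.04],0],
  [[-0.019,-0.121,-0.052],0],
])

```text
clock: 42.33
tool_pos: [0.5636, 0.1034, 0.1819]
orientation: [179.6, 56.7, -168.9]
force: [-2.6, 3.1, -5.2]
opening: 0.0178
gripper_force: 30.0
```

>>> send_rows([
  [[-0.004,-0.024,-0.01],0],
  [[-0.008,-0.048,-0.02],0],
  [[-0.012,-0.073,-0.03],0],
  [[-0.016,-0.097,-0.04],0],
  [[-0.02,-0.121,-0.05],0],
])

```text
clock: 42.75
tool_pos: [0.5586, 0.0059, 0.2167]
orientation: [179.4, 56.7, -168.8]
force: [-0.2, 0.2, -4.1]
opening: 0.0177
gripper_force: 30.0
```

>>> send_rows([
  [[0,-0.023,-0.015],0],
  [[0.001,-0.046,-0.03],0],
  [[0.002,-0.068,-0.045],0],
  [[0.003,-0.091,-0.06],0],
  [[0.004,-0.114,-0.075],0],
])

```text
clock: 43.17
tool_pos: [0.5255, -0.0935, 0.2458]
orientation: [179.3, 56.7, -168.9]
force: [-0.0, 0.5, -3.6]
opening: 0.0181
gripper_force: 30.0
```

>>> send_rows([
  [[0.001,-0.023,-0.015],0],
  [[0.002,-0.05,-0.032],0],
  [[0.003,-0.075,-0.05],0],
  [[0.004,-0.096,-0.066],0],
  [[0.004,-0.108,-0.075],0],
])

```text
clock: 43.58
tool_pos: [0.4923, -0.1901, 0.276]
orientation: [179.3, 56.7, -168.9]
force: [1.1, -0.3, -3.3]
opening: 0.0179
gripper_force: 30.0
```

```bash
python3 chk.py
python3 - <<'E'
from nxt import *
p,r,o=pose(); g=np.load("grip.npy")
for phi in (40,60,80,100):
    R2=r*Ro.from_rotvec([0,0,np.radians(phi)]); D=R2*Ro.from_quat(g[3:]); c=p+R2.apply(g[:3])
    print(phi,[ (c+D.apply([x,-.055,0])).round(3).tolist() for x in (-.05,0,.05)])
nxt([.493,-.195,.28],1)
E
```

```text
[ 0.492 -0.191  0.277] [ 179.48656243   56.72328625 -168.81682309] 0.01837417977049296 [ 0.8 -3.4 -3.9] [-33.  -2. -26. -67. -40.  -1.]
floor px exp [258.8 150.9] world [ 0.636 -0.162  0.223]
dish_floor [(0.74, [316.6, 194.8], [0.5334, -0.2951, 0.2232]), (0.67, [260.9, 154.6], [0.6274, -0.1671, 0.2232])]
chunk0_c [(0.49, [261.7, 154.2], [0.6283, -0.1689, 0.2232]), (0.47, [253.6, 169.3], [0.5927, -0.1501, 0.2232])]
[(np.int32(67), [247.0, 136.0]), (np.int32(71), [266.0, 140.0]), (np.int32(69), [250.0, 151.0]), (np.int32(66), [270.0, 157.0]), (np.int32(69), [255.0, 167.0])]
blue [([13, 10, 45, 10, 63], [253.0, 124.0]), ([43, 62, 26, 18, 136], [268.0, 181.0]), ([23, 67, 19, 5, 30], [251.0, 179.0])]
exp walls [253.6 124.5] [264.3 174.8]
40 [[0.577, -0.221, 0.191], [0.626, -0.229, 0.185], [0.675, -0.236, 0.18]]
60 [[0.566, -0.21, 0.179], [0.613, -0.224, 0.167], [0.659, -0.239, 0.155]]
80 [[0.558, -0.194, 0.171], [0.6, -0.213, 0.152], [0.642, -0.231, 0.132]]
100 [[0.552, -0.175, 0.168], [0.59, -0.195, 0.141], [0.627, -0.215, 0.114]]
shift [-0.004, -0.007, -0.004]
  -> [ 0.493 -0.195  0.28 ] beta 56.8 az 11.8 yz 0.007 [-33.  -2. -26. -66. -40.  -2.]
```

>>> send_rows([
  [[-0.001,-0.01,0],0.078],
  [[-0.002,-0.012,0],0.156],
  [[-0.002,-0.012,0],0.234],
  [[-0.002,-0.012,0],0.312],
  [[-0.002,-0.012,0],0.39],
])

```text
clock: 44.15
tool_pos: [0.4962, -0.1971, 0.2772]
orientation: [138.1, 42.6, 139.1]
force: [0.0, 0.6, -2.8]
opening: 0.0177
gripper_force: 30.0
```

>>> send_rows([
  [[0,0,0],0.078],
  [[0,0,0],0.156],
  [[0,0,0],0.234],
  [[0,0,0],0.312],
  [[0,0,0],0.36],
])

```text
clock: 44.57
tool_pos: [0.4963, -0.197, 0.2774]
orientation: [125.2, 18.0, 114.2]
force: [-0.1, 0.1, -2.7]
opening: 0.0177
gripper_force: 30.0
```

Run:
```python
from nxt import *
p,r,o=pose(); g=np.load("grip.npy"); print(p.round(3),o["force"].round(1),o["opening"])
for phi in (0,30,50):
    R2=r*Ro.from_rotvec([0,0,np.radians(phi)]); D=R2*Ro.from_quat(g[3:]); c=p+R2.apply(g[:3]); print(phi,D.inv().apply([0,0,-1]).round(2),[ (c+D.apply([x,-.055,0])).round(3).tolist() for x in (-.06,.06)])
print("shares for -y 30mm, +z15",(r.inv().apply([.01,-.03,.015])/.8).round(3))
```

```text
[ 0.496 -0.197  0.277] [-0.1  0.1 -2.7] 0.017697989719666216
0 [ 0.29 -0.78 -0.56] [[0.557, -0.208, 0.179], [0.665, -0.248, 0.145]]
30 [ 0.52 -0.83 -0.2 ] [[0.549, -0.181, 0.175], [0.639, -0.228, 0.112]]
50 [ 0.67 -0.74  0.03] [[0.547, -0.162, 0.179], [0.625, -0.205, 0.098]]
shares for -y 30mm, +z15 [-0.043  0.002 -0.007]
```

Now turn another 35° with the small correction, and hold.

>>> send_rows([
  [[-0.01,0,-0.002],0.078],
  [[-0.02,0,-0.004],0.156],
  [[-0.03,0.001,-0.006],0.234],
  [[-0.043,0.002,-0.007],0.312],
  [[-0.043,0.002,-0.007],0.39],
])

```text
clock: 44.98
tool_pos: [0.5068, -0.2284, 0.2935]
orientation: [123.9, -11.1, 94.5]
force: [0.7, -0.6, -2.7]
opening: 0.018
gripper_force: 30.0
```

>>> send_rows([
  [[0,0,0],0],
  [[0,0,0],0],
  [[0,0,0],0],
  [[0,0,0],0],
  [[0,0,0],0],
])

```text
clock: 45.4
tool_pos: [0.5059, -0.2286, 0.2938]
orientation: [123.8, -10.7, 94.7]
force: [-1.1, 0.3, -2.4]
opening: 0.018
gripper_force: 30.0
```

Run:
```python
from nxt import *
w=ctrl.snapshot("top")["color"][110:270,200:360]; s=ctrl.snapshot("scene")["color"][110:270,160:320]
cv2.imwrite("pics/d7.png",cv2.resize(np.hstack([w,s]),(800,400),interpolation=cv2.INTER_CUBIC)[...,::-1])
p,r,o=pose(); print(p.round(3),o["force"].round(1),np.round(o["joint_pos"]))
```

```text
[ 0.506 -0.229  0.294] [ 0.2  0.3 -2.9] [ -36.    0.  -22.  -65.  -43. -105.]
```

View pics/d7.png

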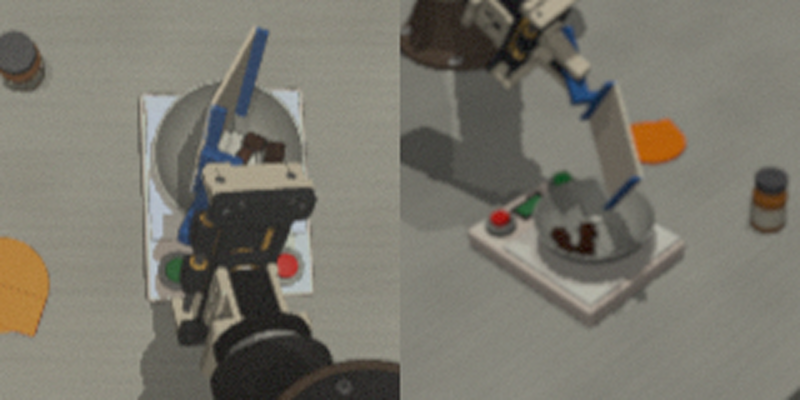

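Run:
```python
from plan import *
plan([[.50,-.225,.31],[.50,-.215,.31],[.493,-.195,.30],[.53,-.07,.255],[.56,.05,.22],[.572,.18,.16],[.584,.255,.095]],[-35.1,-32.4,-35.1,0,0,0,0])
```

```text
[0.009, 0.012, -0.016] -0.39
[0.011, 0.006, 0.002] -0.36
[0.025, 0.014, 0.004] -0.39
[0.006, 0.144, 0.095] 0.0
[0.0, 0.139, 0.08] 0.0
[0.037, 0.156, 0.081] 0.0
[0.05, 0.089, 0.073] 0.0
```

>>> send_rows([
  [[0.005,0.006,-0.01],-0.05],
  [[0.009,0.012,-0.016],-0.128],
  [[0.009,0.012,-0.016],-0.206],
  [[0.009,0.012,-0.016],-0.284],
  [[0.009,0.012,-0.016],-0.36],
])

```text
clock: 45.92
tool_pos: [0.5002, -0.2251, 0.3106]
orientation: [124.7, 16.6, 112.9]
force: [0.3, -0.2, -3.2]
opening: 0.0179
gripper_force: 30.0
```

>>> send_rows([
  [[0.003,0.002,0],-0.078],
  [[0.006,0.003,0.001],-0.156],
  [[0.009,0.005,0.001],-0.234],
  [[0.011,0.006,0.002],-0.312],
  [[0.011,0.006,0.002],-0.39],
])

```text
clock: 46.33
tool_pos: [0.5003, -0.2147, 0.3108]
orientation: [138.7, 43.3, 139.7]
force: [-0.2, -1.1, -3.3]
opening: 0.0179
gripper_force: 30.0
```

>>> send_rows([
  [[0.005,0.003,0.001],-0.078],
  [[0.01,0.006,0.002],-0.156],
  [[0.015,0.009,0.003],-0.234],
  [[0.02,0.012,0.004],-0.312],
  [[0.025,0.014,0.004],-0.39],
])

```text
clock: 46.75
tool_pos: [0.4935, -0.1951, 0.3007]
orientation: [-179.8, 56.9, -168.1]
force: [0.4, -0.2, -2.9]
opening: 0.0176
gripper_force: 30.0
```

Run:
```python
from nxt import *
p,r,o=pose(); q=np.array(o["joint_pos"]); g=np.load("grip.npy"); D=r*Ro.from_quat(g[3:]); print(p.round(3),*desc(q),"dish g",D.inv().apply([0,0,-1]).round(3),"az",np.degrees(np.arctan2(*D.apply([1,0,0])[[1,0]])))
plan([[.53,-.07,.255],[.56,.05,.22],[.572,.18,.16],[.584,.255,.095]],[0]*4)
```

```text
[ 0.493 -0.195  0.301] [ 0.493 -0.195  0.301] beta 56.9 az 11.7 yz -0.002 [-32.  -4. -25. -63. -40.  -6.] dish g [ 0.001  0.005 -1.   ] az 11.892314830496112
[0.006, 0.144, 0.095] 0.0
[-0.0, 0.139, 0.08] 0.0
[0.036, 0.156, 0.081] 0.0
[0.049, 0.089, 0.073] 0.0
```

>>> send_rows([
  [[0.001,0.028,0.019],0],
  [[0.002,0.057,0.038],0],
  [[0.004,0.086,0.057],0],
  [[0.005,0.115,0.076],0],
  [[0.006,0.144,0.095],0],
])

```text
clock: 47.17
tool_pos: [0.5301, -0.0691, 0.2556]
orientation: [179.6, 56.9, -168.7]
force: [1.3, 0.8, -4.0]
opening: 0.0174
gripper_force: 30.0
```

>>> send_rows([
  [[0,0.028,0.016],0],
  [[0,0.056,0.032],0],
  [[0,0.083,0.048],0],
  [[0,0.111,0.064],0],
  [[0,0.139,0.08],0],
])

```text
clock: 47.58
tool_pos: [0.5602, 0.0515, 0.2209]
orientation: [179.6, 56.9, -168.6]
force: [-0.4, 0.8, -4.2]
opening: 0.0179
gripper_force: 30.0
```

Run:
```python
from nxt import *
p,r,o=pose(); q=np.array(o["joint_pos"]); g=np.load("grip.npy"); D=r*Ro.from_quat(g[3:]); print(p.round(3),*desc(q),"dish g",D.inv().apply([0,0,-1]).round(3))
plan([[.572,.18,.16],[.584,.255,.095]],[0]*2)
w=ctrl.snapshot("top"); hsv=cv2.cvtColor(w["color"],cv2.COLOR_RGB2HSV); b=w["color"][135:215,250:330]
m=cv2.inRange(hsv[135:215,250:330],(0,40,10),(20,255,90)); n,l,s,c=cv2.connectedComponentsWithStats(m); print([(v[4],(u+[250,135]).round(0).tolist()) for v,u in zip(s[1:],c[1:]) if v[4]>8])
k=ctrl.cut_out(w,"bowl_in")[0]; cc=max(cv2.findContours(k["pixels"].astype(np.uint8),0,2)[0],key=cv2.contourArea); print("bowl",pix2world(w,cv2.minEnclosingCircle(cc)[0],.086).round(4))
cv2.imwrite("pics/b8.png",cv2.resize(b,(480,480),interpolation=cv2.INTER_CUBIC)[...,::-1])
```

```text
[0.56  0.052 0.221] [0.56  0.051 0.221] beta 56.9 az 11.8 yz 0.003 [  5.   1. -31. -81.  -5.  -6.] dish g [ 0.001 -0.    -1.   ]
[0.039, 0.154, 0.081] 0.0
[0.05, 0.089, 0.073] 0.0
[(np.int32(248), [302.0, 174.0])]
bowl [ 0.6113 -0.2499  0.086 ]
```

View pics/b8.png

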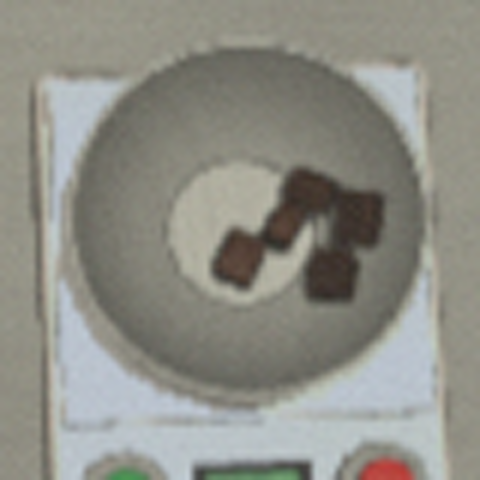

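```bash
python3 nxt.py .565,.10,.185 1
python3 - <<'E'
from nxt import *
p,r,o=pose(); q=np.array(o["joint_pos"])
for wp in ([.565,.10,.185],[.572,.18,.16],[.584,.255,.095],[.587,.2616,.0605]): q=go(q,wp,tol=.003)
E
```

```text
[0.561 0.053 0.22 ] [0.56  0.053 0.22 ] beta 56.8 az 11.9 yz 0.006 [  5.   1. -31. -81.  -6.  -6.] lvl -0.4
shift [0.027, 0.056, 0.039]
  -> [0.564 0.1   0.185] beta 56.8 az 11.9 yz 0.006 [  -7.    7.  -35. -115.  -17.   36.]
1 [0.565 0.1   0.185] beta 56.8 az 11.9 yz 0.006 [  -7.    7.  -35. -115.  -17.   36.]
1 [0.572 0.18  0.16 ] beta 56.8 az 11.9 yz 0.006 [  -6.   14.  -44. -146.  -28.   69.]
1 [0.584 0.255 0.095] beta 56.8 az 11.9 yz 0.006 [   2.   28.  -51. -169.  -46.   87.]
1 [0.587 0.262 0.061] beta 56.8 az 11.9 yz 0.006 [   3.   34.  -51. -171.  -53.   89.]
```

>>> send_rows([
  [[0.005,0.011,0.008],0],
  [[0.011,0.022,0.016],0],
  [[0.016,0.034,0.023],0],
  [[0.022,0.045,0.031],0],
  [[0.027,0.056,0.039],0],
])

```text
clock: 48.1
tool_pos: [0.566, 0.096, 0.1865]
orientation: [179.8, 56.9, -168.7]
force: [-2.1, -0.3, -4.4]
opening: 0.0177
gripper_force: 30.0
```

>>> send_rows([
  [[0.002,0.02,0.008],0],
  [[0.005,0.04,0.017],0],
  [[0.007,0.06,0.025],0],
  [[0.01,0.08,0.034],0],
  [[0.012,0.098,0.042],0],
])

```text
clock: 48.52
tool_pos: [0.5724, 0.1775, 0.1596]
orientation: [179.8, 56.8, -168.7]
force: [0.1, 1.6, -3.1]
opening: 0.0181
gripper_force: 30.0
```

>>> send_rows([
  [[0.01,0.018,0.015],0],
  [[0.02,0.036,0.03],0],
  [[0.03,0.054,0.045],0],
  [[0.04,0.072,0.06],0],
  [[0.05,0.089,0.073],0],
])

```text
clock: 48.93
tool_pos: [0.5848, 0.2534, 0.0937]
orientation: [179.7, 56.8, -168.8]
force: [1.0, 0.8, -2.8]
opening: 0.0179
gripper_force: 30.0
```

Run:
```python
from nxt import *
p,r,o=pose(); g=np.load("grip.npy"); D=r*Ro.from_quat(g[3:]); print(p.round(3),"dish g",D.inv().apply([0,0,-1]).round(3),o["force"].round(1))
nxt([.587,.2616,.0605],1)
```

```text
[0.585 0.253 0.094] dish g [ 0.003 -0.    -1.   ] [ 1.   0.8 -2.8]
shift [0.032, 0.009, 0.027]
  -> [0.587 0.261 0.061] beta 56.8 az 11.6 yz 0.003 [   3.   34.  -52. -171.  -53.   89.]
```

>>> send_rows([
  [[0.009,0.003,0.008],0],
  [[0.018,0.006,0.015],0],
  [[0.025,0.008,0.021],0],
  [[0.03,0.009,0.025],0],
  [[0.033,0.009,0.028],0],
])

```text
clock: 49.35
tool_pos: [0.5875, 0.2616, 0.0605]
orientation: [179.6, 56.9, -168.8]
force: [-2.2, -0.3, 2.2]
opening: 0.0177
gripper_force: 30.0
```

>>> send_rows([
  [[0,0,0],0],
  [[0,0,0],0],
  [[0.001,0,0.001],0],
  [[0.001,0,0.001],0],
  [[0.001,0,0.001],0],
])

```text
clock: 49.77
tool_pos: [0.5878, 0.2615, 0.0604]
orientation: [179.6, 57.0, -168.8]
force: [0.2, -0.8, -0.3]
opening: 0.0182
gripper_force: 30.0
```

On the table (weight off the gripper). Release and back out along the tool axis.

>>> send_rows([
  [[0,0,0],0],
  [[0,0,0],0],
  [[0,0,0],0],
  [[0,0,0],0],
  [[0,0,0],0],
], gripper=1)

```text
clock: 50.18
tool_pos: [0.5875, 0.2616, 0.0597]
orientation: [179.6, 56.9, -168.8]
force: [-0.0, 0.5, -0.4]
opening: 0.0459
gripper_force: 0.0
```

>>> send_rows([
  [[0,0,0],0],
  [[0,0,0],0],
  [[0,0,0],0],
  [[0,0,0],0],
  [[0,0,0],0],
])

```text
clock: 50.6
tool_pos: [0.5873, 0.2617, 0.0595]
orientation: [179.6, 56.9, -168.8]
force: [-0.0, -0.1, -0.1]
opening: 0.0793
gripper_force: 0.0
```

>>> send_rows([
  [[0,0,-0.01],0],
  [[0,0,-0.03],0],
  [[-0.005,0,-0.05],0],
  [[-0.01,0,-0.08],0],
  [[-0.015,0,-0.11],0],
])

```text
clock: 51.02
tool_pos: [0.5203, 0.2478, 0.1176]
orientation: [179.5, 56.8, -168.8]
force: [0.0, 0.6, 0.4]
opening: 0.0877
gripper_force: 0.0
```

>>> send_rows([
  [[-0.015,0,-0.02],0],
  [[-0.03,0,-0.03],0],
  [[-0.045,0,-0.04],0],
  [[-0.05,0,-0.04],0],
  [[-0.05,0,-0.04],0],
])

```text
clock: 51.43
tool_pos: [0.5173, 0.2468, 0.1709]
orientation: [179.6, 57.1, -168.7]
force: [-0.5, -0.5, -0.5]
opening: 0.0873
gripper_force: 0.0
```

Run:
```python
from nxt import *
p,r,o=pose(); print(p.round(3),o["orientation"],o["force"].round(1),o["opening"])
w=ctrl.snapshot("top"); hsv=cv2.cvtColor(w["color"],cv2.COLOR_RGB2HSV)
m=cv2.inRange(hsv[100:300,60:180],(100,120,40),(125,255,255)); n,l,s,c=cv2.connectedComponentsWithStats(m); print("blue",[(v[4],pix2world(w,u+[60,100],.02).round(3).tolist()) for v,u in zip(s[1:],c[1:]) if v[4]>8])
for t,z in [("dish_floor",.004),("jar_c",.042),("scraper_c",.005),("bowl_in",.04),("zero_top",.05),("power_top",.05)]: print(t,find(w,t,z)[:1])
m=cv2.inRange(hsv[135:215,250:330],(0,40,10),(20,255,90)); print("choc px",(m>0).sum())
```

```text
[0.517 0.247 0.171] [ 179.64782713   57.12074939 -168.73284339] [-0.5 -0.5 -0.5] 0.08725802955305564
blue [(np.int32(151), [0.63, 0.277, 0.02])]
dish_floor [(0.81, [106.2, 137.9], [0.7254, 0.2853, 0.004])]
jar_c [(0.71, [207.3, 131.8], [0.7337, -0.0174, 0.042])]
scraper_c [(0.65, [200.5, 226.5], [0.4649, 0.0028, 0.005])]
bowl_in [(0.56, [287.0, 174.0], [0.6121, -0.2444, 0.04])]
zero_top [(0.58, [268.6, 219.0], [0.4845, -0.1912, 0.05])]
power_top []
choc px 259
```

```bash
python3 -c "
from plant import ctrl
print(ctrl.close_job())"
```

```text
the job is handed in; nothing more can be done
None
```

I handed the job in at about 51 s of the 72 s limit: the scale was zeroed, all five chunks are in the unmoved bowl, and the dish is flat on the prep shelf, clear of the scale; the full 6 mm key press I only inferred from force and images, and I saw no verdict.

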